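Recalibrate the ink scale

TASK

Calibrate the ink scale: take the stylus from the tool block, push the recessed calibration button in the scale's sloping front fully in with its tip, let it spring back, and put the stylus back in its hole in the block. Once the button has been pressed, seat the loose platter level on the scale's carrier, and last of all stand the largest weight in the middle of the platter; set both down gently, for the load cell is delicate. Leave everything else where it is.

Things in the scene. Friction and masses are not known exactly. Their poses are not given: they have to be found in the camera images.
- scale: Grey bench scale, fixed: 215 mm long (x from -130 to 85), 170 mm wide (y). Flat deck 75 mm high from x = -30 to 85; before it the front slopes down at 35 degrees towards -x. Origin on the bench below the platter carrier's axis; z up, -x to the front. Once on, the platter overhangs the button well and blocks it.
- cal_button (a joint): The calibration button, a spring button at the bottom of the well: 0 out, 0.004 m fully in; 2.3 N starts it, 5.3 N takes it fully in; it springs back by itself.
- cal_top (a point): Middle of the button's face (9 mm wide, moves with it). Its z axis points out of the well, square to the slope: 35 degrees from vertical, leaning to the scale's front. The well is a round hole 11 mm wide, countersunk to 17 mm in its outer 3 mm; its mouth is 13 mm along +z from the unpressed face, 48 mm in front of the scale's origin, at y = 0, 62 mm above the bench.
- tool_block: Dark wooden block, fixed, 50 x 140 x 75 mm (x, y, z), origin under its centre, z up; left or right of the scale. Three holes 12 mm wide, 68 mm deep in its top at x = 0, y = -44, 0 and 44 mm. Each holds a hand tool resting on the shoulder of its handle; which tool is in which hole varies.
- stylus: Hand tool with a plain straight round wooden handle, 18 mm thick, 75 mm long, and a steel shank 6 mm thick, 60 mm long, with a blunt round tip; about 35 g. Origin at the handle's lower end (the shoulder, resting on the block's top); z along the tool from tip to handle end. Stands upright in the block.
- stylus_tip (a point): The blunt end of the stylus, 60 mm from its origin along -z.
- platter: Round steel scale pan lying right way up on the bench left or right of the scale: 150 mm wide, 24 mm high, about 0.22 kg. Origin: centre of its underside, z up. Rim: upright wall 8 mm thick (radius 67 to 75 mm), rising to 24 mm from a flat floor 8 to 12 mm above the origin. Four feet under it, 8 mm high, on a ring 98 mm wide inside, go round the carrier with 3 mm play.
- platter_floor (a point): Centre of the platter's floor, top side, 12 mm above the platter's origin. When seated, the floor's underside (8 mm above the origin) rests on the carrier's top, so the platter's origin is 79 mm above the bench.
- weight_tray: Wooden tray, fixed, 62 x 165 x 22 mm (x, y, z), floor 5 mm thick, walls 5 mm, origin under its centre; three compartments in a row along y, at y = -54, 0 and 54 mm, one knob weight in each in varying order.
- weight_big: Largest of the three steel knob weights, 500 g: cylinder 38 mm wide and 50 mm high with a knob 23 mm wide on a 14 mm neck; the knob's full width is from 63 to 70 mm above the origin, top at 72 mm. Origin: centre of its underside; z up.
- burin: Burin in the block, leave alone: handle with a mushroom head 34 mm wide, 56 mm above the block. Origin at the handle's lower end.
- scraper: Scraper in the block, leave alone: swelling handle up to 27 mm thick, 86 mm high above the block. Origin at the handle's lower end.
- weight_mid: Middle weight, 28 mm wide, 52 mm high, leave alone; origin centre of underside.
- weight_small: Smallest weight, 22 mm wide, 42 mm high, leave alone; origin centre of underside.
- ink_tin: Ink tin 60 mm wide, 42 mm high, in front of the scale, to be left alone; origin centre of underside.
- varnish_tin: Tin 68 mm wide, 50 mm high, to be left alone; origin centre of underside.
- paper_roll: Standing roll of white paper 96 mm wide, 240 mm high, to be left alone; origin centre of underside.
- brayer: Ink roller lying flat, 38 mm thick roller 100 mm long along y with a handle 90 mm long towards -x, to be left alone; origin under the middle of the roller.
- carrier (a point): Centre of the flat top of the platter carrier, a black disc on the scale's deck, 92 mm wide, coned to 82 mm at its top, which is 87 mm above the bench (12 mm above the deck).
Mind the look-alikes: they are no part of the job. Leave any purple look-alike of the stylus alone.

How it is judged:
On the way, in this order (a step that is already met when the one before it is completed fails the run):
1. the calibration button is pushed at least 3 mm in (of 4) by the tip of the stylus, with the platter not yet on the scale (value of joint cal_button above 0.003 m and distance between stylus_tip and cal_top below 0.004 m and horizontal distance between platter and scale above 0.1 m), for 0.1 s.
2. the platter is seated on the carrier, with the largest weight not yet on it (horizontal distance between platter and scale below 0.007 m and z of platter in the frame of scale below 0.0815 m and angle between platter's own z axis and vertical below 0.05 rad and horizontal distance between weight_big and platter above 0.09 m), for 0.2 s.
At the end, for the whole second after the job is handed in: Button out (under 1 mm in); platter on the carrier, centred within 7 mm, level within 0.05 rad, down within 2.5 mm; largest weight upright on its floor within 20 mm of the centre; stylus upright in its own hole, shoulder within 4 mm of the block; all at rest (value of joint cal_button below 0.001 m and horizontal distance between platter and scale below 0.007 m and z of platter in the frame of scale between 0.0765 and 0.0815 m and angle between platter's own z axis and vertical below 0.05 rad and horizontal distance between weight_big and platter_floor below 0.02 m and z of weight_big in the frame of platter_floor between -0.003 and 0.003 m and angle between weight_big's own z axis and vertical below 0.08 rad and z of stylus in the frame of tool_block below 0.079 m and x of stylus in the frame of tool_block between -0.008 and 0.008 m and angle between stylus's own z axis and vertical below 0.1 rad and distance of stylus from where it was at the start of the episode below 0.01 m and linear speed of each of platter, weight_big, stylus below 0.02 m/s); the robot touches nothing.
It fails at once if a bystander (other tools, other weights, tins, roller, paper roll) is moved more than 15 mm (distance of any of burin, scraper, weight_mid, weight_small, ink_tin, varnish_tin, paper_roll, brayer from where it was at the start of the episode above 0.015 m).
It fails at once if the largest weight or the platter is rammed down (contact force over 90 N) (contact force between weight_big and platter above 90 N or contact force between platter and scale above 90 N).
It fails at once if the largest weight is dropped on to the platter (let go more than 6 mm above its floor) (contact force between the fingers and weight_big below 0.05 N and horizontal distance between weight_big and platter_floor below 0.07 m and z of weight_big in the frame of platter_floor above 0.006 m).
It fails at once if the platter is dropped on to the scale (let go more than 10 mm above its seat) (contact force between the fingers and platter below 0.05 N and horizontal distance between platter and scale below 0.07 m and z of platter in the frame of scale above 0.089 m).
It also fails if it takes over 72 s, if anything falls off the work surface, if the arm or the gripper's body presses on something with over 40 N, if the wrist force passes 120 N, or if a joint passes its speed limit or range.

ROBOT

A 7-joint arm with a two-finger parallel gripper is mounted at the origin on the work surface. World frame = base frame: x ahead of the robot, y to its left, z up, the work surface at z = 0. Lengths are in m, angles in rad, forces in N, time in s.
With the tool pointing down it reaches from about 0.4 to 0.85 m from the base axis. Payload 10.4 kg.
Tool frame: the origin (TCP) lies between the finger pads; the fingertips stand manip.tcp_to_tips ahead of it and the grasp point (between the pads) lies 2 mm behind it (manip.tcp_to_tips is the distance from the TCP to the fingertips, in m); y points along the fingers, z is the direction in which the jaws open and shut, and the axes are right-handed (so a half turn about y gives the same grasp; the last joint's range is limited). The gripper opens to 85 mm and grips with 20 to 120 N. Pads are 22 mm wide; open, the fingers measure 114 mm over their backs; the gripper's body (76 mm by 85 mm) begins 54 mm behind the grasp point. The pads swing forward as they close: fully open they stand 13 mm farther back than shut.
Start: joints at [-1.297, 0.332, -0.065, 1.46, 0.022, 1.35, -0.088], TCP at [0.183, 0.598, 0.248] pointing down, gripper open.
Joint ranges: [-2.6, 2.6], [-0.5, 2.12], [-1.47, 1.34], [0.16, 2.42], [-1.27, 4.41], [0.06, 2.06], [-2.6, 2.6]. Speed limits (rad/s): [2.22, 2.22, 2.79, 2.79, 3.14, 3.14, 3.14].

INTERFACE

Orientations are given as a unit quaternion [x, y, z, w].
In Python, from workcell import manip gives the robot as it stands. The module is installed in compiled form; this text tells all that it offers.
- The arm moves only by the tool move_arm, never from a script. Its argument "increments" is a list of rows, each an object with "offset": the shift along the tool's x, y, z in m, a list of three; "yaw": the turn about the tool's y in degrees; "jaw": the closure in counts, from 0 (fully open) to 255 (shut). In form: [{"offset": [tx, ty, tz], "yaw": yaw, "jaw": jaw}, ...]. A call has 1 to 10 rows; each row is the pose to reach, as a shift and turn from the pose measured when the call began, along the tool's axes at that moment; what a row does not reach only later rows make up. A row lasts 1/12 s, in which the tool goes at most 41.7 mm and 7.16 degrees, less where a joint would pass 70% of its speed; a pose out of reach is approached as far as the arm can. A call with a gripper value outside its range is refused whole. The fingers move at their own pace and stop on an object; "squeeze" is the grip in N (left out, the last holds). Time passes only in rows, so rows that repeat a pose let the fingers close. It gives the time, the measured TCP pose, the force and the opening at its end, in the units of the state.
- manip.get_obs(): the state, without advancing time (a new reading comes with each control period).
- manip.camera(name): name is "scene" or "top" or "wrist"; returns a dict with "pixels" (480x640x3 uint8, red, green, blue), "depth" (480x640 float32, m along the optical axis (not along the pixel's ray), 0 where there is no reading), "intrinsics" (3x3 intrinsics, pixels), "D" ([k1, k2, p1, p2, k3] as OpenCV has them; the pictures are not rectified), "R" (3x3) and "t" (3): a world point X has camera coordinates R X + t; the wrist camera has in their place "mount" (4x4, takes a point from camera to tool coordinates, whose origin is the TCP and whose axes are the tool frame's). Camera axes: x right, y down, z forward; pixel columns grow to the right and rows downward; lengths in m; the calibration is good to about 2 mm. A picture is of the moment at which its call begins: read the wrist's pose just before it.
- manip.hand_in(): hands the job in, once; it reports no verdict.
Trained networks look in a picture, given as the dict that the camera call returned (one of the last four; its "shot" number tells which), for a name from the list of things; names that differ only in an ending like _2 or _b are one class to them, and where a whole thing is asked for, a point or a joint stands for the part that bears it (a point fixed in the world has none). Each returns a list of dicts, best first, with "confidence" (0 to 1); they miss things now and then, are a little off and sometimes report something else, mostly with a low value. They report only what shows in the picture. A call takes as long as a camera call. They do not tell look-alikes from the thing itself.
- manip.recognise(picture, query): "bbox" ([left, top, right, bottom] in pixels, round what is visible of it).
- manip.spot_point(picture, query): "centre" ([column, row] in pixels: a listed point, or the origin of a listed thing).
The state is a dict: "clock": time; "joint_pos": joint angles; "joint_velocities": joint speeds; "tau": joint torques, N m; "position": TCP position; "ee_rot": TCP orientation; "ft_force": force on the tool from outside, world axes, zero at the start; "torque": the same for the moment, N m; "grip_width": opening from 0.0 (shut) to 1.0 (fully open).
Only numpy, scipy, OpenCV 4.12 (cv2) and the standard library are available. Lean on these libraries where they do the work, as an engineer would, in place of code of your own. Each camera call takes 0.05 s, during which the arm holds its last target. There are 200 camera calls.

## Working session

There is one attempt and no reset: what is moved stays moved. The work goes in short steps, Python scripts to look and compute and a tool call to move; the robot and the scene stay as the last step left them, time stands still between calls to the robot, and variables do not carry over. Pictures are saved under pics/ and viewed, about 8 in all and at most 12, crops included, and the job is handed in when it is done.

Besides the shell and the picture viewer there is one more tool, called after "Emit:" by a JSON object that holds its "name" and its "arguments". move_arm: Moves the arm, as the interface text tells. Its arguments: {"type":"object","properties":{"increments":{"type":"array","items":{"type":"object","properties":{"offset":{"type":"array","items":{"type":"number"}},"yaw":{"type":"number"},"jaw":{"type":"number"}}}},"squeeze":{"type":"number"}},"required":["increments"]}

```bash
mkdir -p pics; ls
cat > h.py <<'E'
import numpy as np, cv2
from workcell import manip
from scipy.spatial.transform import Rotation as Ro
def pose():
    o=manip.get_obs(); return np.array(o['position']),Ro.from_quat(o['ee_rot']),o
def ray(c,px):
    K=np.array(c['intrinsics'],float);D=np.array(c['D'],float)
    u=cv2.undistortPoints(np.array([[px]],float),K,D)[0,0]; return np.array([u[0],u[1],1.])
def towld(c,pc,P=None):
    pc=np.atleast_2d(pc)
    if 'mount' in c:
        p,r,_=P; M=np.array(c['mount']); q=pc@M[:3,:3].T+M[:3,3]; return r.apply(q)+p
    R=np.array(c['R']);t=np.array(c['t']); return (pc-t)@R
def atz(c,px,z,P=None):
    a=towld(c,np.zeros(3),P)[0]; b=towld(c,ray(c,px),P)[0]; s=(z-a[2])/(b[2]-a[2]); return a+s*(b-a)
def cloud(c,P=None):
    K=np.array(c['intrinsics'],float);D=np.array(c['D'],float)
    v,u=np.mgrid[0:480,0:640]; uv=np.stack([u,v],-1).reshape(-1,1,2).astype(float)
    n=cv2.undistortPoints(uv,K,D)[:,0]; d=c['depth'].reshape(-1)
    return towld(c,np.c_[n*d[:,None],d],P).reshape(480,640,3)
def save(n,im): cv2.imwrite('pics/'+n,np.ascontiguousarray(im[:,:,::-1]))
E
python3 - <<'E'
from h import *
p,r,o=pose(); print(p,r.as_matrix().round(3).tolist(),o['clock'],manip.tcp_to_tips,o['grip_width'],o['ft_force'])
for n in ['scene','top']:
    c=manip.camera(n); save(n+'0.png',c['pixels']); C=cloud(c); np.save(n+'.npy',C); np.save(n+'_px.npy',c['pixels'])
    print(n,towld(c,np.zeros(3)),c['intrinsics'])
    for q in ['scale','cal_top','tool_block','stylus','platter','platter_floor','weight_tray','weight_big','weight_mid','carrier','burin','scraper','paper_roll','varnish_tin','ink_tin','brayer']:
        for d in manip.spot_point(c,q)[:3]:
            x,y=d['centre']; print(q,np.round(d['centre'],1),round(d['confidence'],2),C[min(int(y+.5),479),min(int(x+.5),639)].round(3), atz(c,d['centre'],0).round(3))
E
```

```text
pics
[0.18266655 0.59734228 0.24754336] [[0.956, -0.0, 0.292], [-0.292, -0.001, 0.956], [0.0, -1.0, -0.001]] 0.0 0.017 1.001012252667805 [ 0.44552969  0.46517168 -0.48231238]
scene [[ 1.25318889 -0.12575739  0.57609713]] [[523.85174806   0.         315.37690093]
 [  0.         523.85174806 239.52031895]
 [  0.           0.           1.        ]]
scale [342.2 313.1] 0.61 [0.701 0.007 0.075] [0.618 0.027 0.   ]
scale [365.4 227.9] 0.35 [0.396 0.124 0.016] [0.37  0.132 0.   ]
tool_block [148.8 267. ] 0.61 [ 0.714 -0.239  0.201] [ 0.426 -0.3    0.   ]
tool_block [460.7 246.2] 0.58 [0.487 0.291 0.012] [0.471 0.298 0.   ]
stylus [161.9 242.1] 0.93 [ 0.461 -0.261  0.075] [ 0.344 -0.281  0.   ]
stylus [189.3 274.3] 0.69 [ 0.559 -0.212  0.071] [ 0.463 -0.224  0.   ]
stylus [250.8 244.6] 0.45 [ 0.391 -0.105  0.002] [ 0.387 -0.105  0.   ]
platter [459.8 249.3] 0.75 [0.499 0.283 0.014] [0.481 0.292 0.   ]
platter_floor [463.9 242.9] 0.6 [0.481 0.299 0.014] [0.462 0.309 0.   ]
platter_floor [458.4 247.4] 0.23 [0.49  0.283 0.013] [0.474 0.292 0.   ]
weight_tray [464.2 300.7] 0.83 [0.651 0.224 0.02
[... 1836 characters left out ...]
er [328.2 201.3] 0.65 [0.614 0.023 0.084] [0.633 0.022 0.   ]
carrier [474.6 182.1] 0.57 [ 0.65  -0.239  0.113] [ 0.682 -0.275  0.   ]
burin [502.8 307.3] 0.75 [ 0.429 -0.281  0.12 ] [ 0.431 -0.327  0.   ]
scraper [523.8 321. ] 0.73 [ 0.406 -0.322  0.109] [ 0.405 -0.368  0.   ]
paper_roll [474.7 182.8] 0.9 [ 0.649 -0.24   0.111] [ 0.681 -0.276  0.   ]
varnish_tin [265.5 331.6] 0.8 [0.373 0.129 0.052] [0.372 0.136 0.   ]
ink_tin [307.2 324.7] 0.96 [0.388 0.055 0.041] [0.387 0.056 0.   ]
ink_tin [217. 201.] 0.41 [0.619 0.238 0.032] [0.627 0.245 0.   ]
ink_tin [487.8 305.4] 0.39 [ 0.433 -0.271  0.076] [ 0.434 -0.297  0.   ]
brayer [388.1 329. ] 0.76 [ 0.385 -0.096  0.037] [ 0.383 -0.101  0.   ]
```

View pics/top0.png

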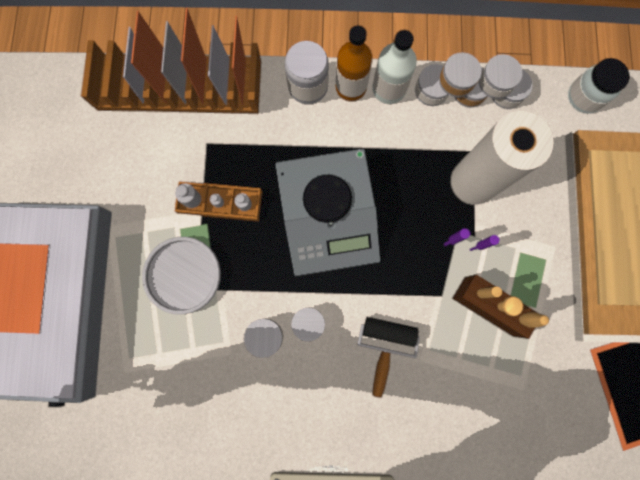

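View pics/scene0.png

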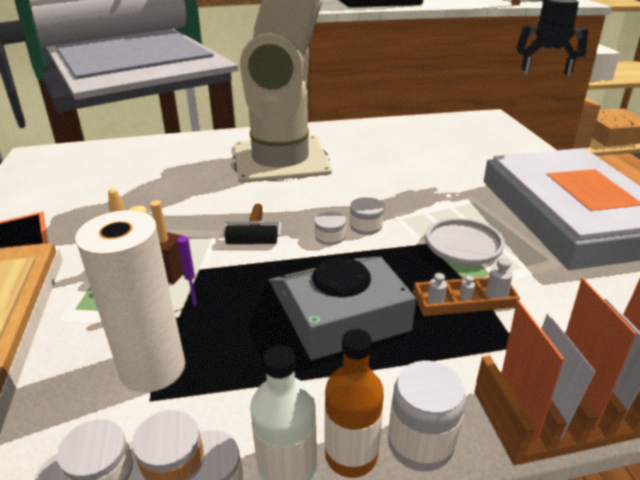

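The top view shows the scale at (328,210), platter (183,274), tray (218,201) with the biggest weight at its left end (187,193), and the block at (497,305). The block's handles are at (487,292), (513,306, mushroom = burin) and (535,320). The purple look-alike stands at (470,240). Stylus candidates are (487,292) and (535,320). I'll crop to decide and fit the geometry.

```bash
cat > fit.py <<'E'
from h import *
from scipy.optimize import least_squares
a=np.load('top_px.npy')[260:350,440:560]; b=np.load('scene_px.npy')[170:300,80:220]
save('crop.png',np.hstack([cv2.resize(a,(480,360),interpolation=3),cv2.resize(b,(388,360),interpolation=3)])[:, :800])
T=np.load('top.npy').reshape(-1,3);S=np.load('scene.npy').reshape(-1,3)
def sel(C,xr,yr,zr): 
    m=(C[:,0]>xr[0])&(C[:,0]<xr[1])&(C[:,1]>yr[0])&(C[:,1]<yr[1])&(C[:,2]>zr[0])&(C[:,2]<zr[1]); return C[m]
def rect(P,n):
    (c,s,a)=cv2.minAreaRect((P[:,:2]*1000).astype(np.float32)); print(n,np.round(c,1),np.round(s,1),round(a,2),len(P))
for n,C in (('top',T),('scene',S)):
    print(n)
    rect(sel(C,(.5,.76),(-.12,.14),(.071,.079)),'deck')
    rect(sel(C,(.3,.5),(-.38,-.18),(.070,.079)),'block')
    rect(sel(C,(.55,.7),(.12,.36),(.017,.028)),'tray')
    P=sel(C,(.5,.76),(-.12,.14),(.083,.091)); (c,r)=cv2.minEnclosingCircle((P[:,:2]*1000).astype(np.float32)); print('carrier',c,r,np.median(P,0),P[:,2].mean())
    P=sel(C,(.38,.58),(.19,.4),(.019,.030))
    P=P[np.abs(np.linalg.norm(P[:,:2]-[.479,.296],axis=1)-.071)<.02]
    f=least_squares(lambda q:np.linalg.norm(P[:,:2]-q,axis=1)-.071,[.479,.296],loss='soft_l1',f_scale=.003); print('platter',f.x,P[:,2].mean(),len(P))
    P=sel(C,(.58,.66),(.24,.33),(.055,.08)); print('bigknob',np.median(P,0),len(P)); 
    P=sel(C,(.58,.66),(.13,.33),(.035,.08)); print(P[:,1].min(),P[:,1].max())
    P=sel(C,(.4,.52),(-.31,-.2),(.135,.17)); print('hi',np.median(P,0),len(P),P.max(0))
    P=sel(C,(.3,.43),(-.38,-.28),(.135,.18)); print('hi2',np.median(P,0),len(P),P.max(0))
    P=sel(C,(.3,.75),(-.3,.1),(.0,.075));
E
python3 fit.py
```

```text
top
deck [640.7  28.5] [131.2 169.9] 11.11 3895
block [ 431.5 -297.1] [142.1  51.7] 58.82 1381
tray [602.3 241.4] [163.8 109.8] 86.65 754
carrier (620.94677734375, 24.595964431762695) 44.05788040161133 [0.6201982  0.02520414 0.08653571] 0.08646799188977593
platter [0.47509644 0.30155292] 0.023135356585398035 1032
bigknob [0.62643347 0.29236754 0.07414978] 186
0.17492196661251064 0.31294260789461364
hi [ 0.45395713 -0.2573624   0.14874301] 122 [ 0.46301392 -0.25004013  0.15438943]
hi2 [ 0.41020561 -0.32994806  0.15174866] 181 [ 0.42040233 -0.32237314  0.16257721]
scene
deck [646.6  29.3] [123.1 172.4] 10.68 4191
block [ 460.9 -250.6] [33.3 56.3] 64.49 263
tray [618.  215.6] [115.2 207.3] 7.48 1100
carrier (623.1744995117188, 23.43704605102539) 43.81093978881836 [0.62654121 0.02262775 0.08706605] 0.08689597316001436
platter [0.47797113 0.29933344] 0.02307515587169494 792
bigknob [0.63472593 0.29048882 0.06943234] 272
0.17289332373495392 0.31294682700568777
hi [ 0.45984192 -0.2597866   0.14572004] 132 [ 0.46487872 -0.25159514  0.15119675]
hi2 [ 0.4157879  -0.33391959  0.14745049] 171 [ 0.42167809 -0.32458496  0.16010726]
```

View pics/crop.png

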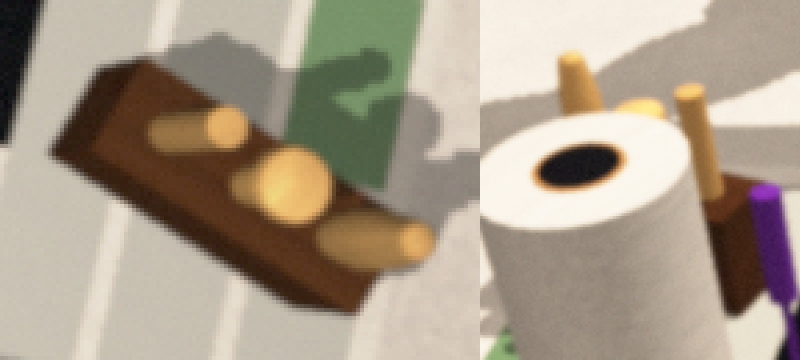

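The crop settles it. The left handle at top-view (487,292) is straight and plain, so it is the stylus. The middle one has the mushroom head (burin), and the one at (535,320) swells (scraper). The purple one stands apart at (470,240) and stays untouched. Estimates:

| Thing | Position | Angle |
|---|---|---|
| Stylus | about (0.455, -0.259) | row along 59° |
| Scale origin | (0.6215, 0.0245) | yaw 11° |

Moving above the stylus.

Emit:
{"name": "move_arm", "arguments": {"increments": [{"offset":[0.357,-0.01,-0.254],"yaw":0,"jaw":0},{"offset":[0.357,-0.01,-0.254],"yaw":0,"jaw":0},{"offset":[0.357,-0.01,-0.254],"yaw":0,"jaw":0},{"offset":[0.357,-0.01,-0.254],"yaw":0,"jaw":0},{"offset":[0.357,-0.01,-0.254],"yaw":0,"jaw":0},{"offset":[0.357,-0.01,-0.254],"yaw":0,"jaw":0},{"offset":[0.357,-0.01,-0.254],"yaw":0,"jaw":0},{"offset":[0.357,-0.01,-0.254],"yaw":0,"jaw":0},{"offset":[0.357,-0.01,-0.254],"yaw":0,"jaw":0},{"offset":[0.357,-0.01,-0.254],"yaw":0,"jaw":0}], "squeeze": 20}}

```text
clock: 2.53
position: [0.4376, 0.2657, 0.2582]
ee_rot: [-0.699, 0.104, -0.105, 0.7]
ft_force: [0.9, 0.3, 0.9]
grip_width: 1.001
```

Emit:
{"name": "move_arm", "arguments": {"increments": [{"offset":[0.153,0,-0.485],"yaw":7,"jaw":0},{"offset":[0.153,0,-0.485],"yaw":14,"jaw":0},{"offset":[0.153,0,-0.485],"yaw":21,"jaw":0},{"offset":[0.153,0,-0.485],"yaw":28,"jaw":0},{"offset":[0.153,0,-0.485],"yaw":35,"jaw":0},{"offset":[0.153,0,-0.485],"yaw":42,"jaw":0},{"offset":[0.153,0,-0.485],"yaw":49,"jaw":0},{"offset":[0.153,0,-0.485],"yaw":56,"jaw":0},{"offset":[0.153,0,-0.485],"yaw":63,"jaw":0},{"offset":[0.153,0,-0.485],"yaw":70,"jaw":0}]}}

```text
clock: 3.37
position: [0.4406, -0.1512, 0.2583]
ee_rot: [-0.511, 0.488, -0.488, 0.512]
ft_force: [1.7, -0.1, 0.4]
grip_width: 0.998
```

```bash
cat > go.py <<'E'
import sys
from h import *
x,y,z,j=map(float,sys.argv[1:5]); p,r,o=pose(); M=r.as_matrix()
a=np.degrees(np.arctan2(M[1,2],M[0,2])); dy=(a-j+180)%360-180
print('t',round(o['clock'],2),'p',p.round(4),'jaw',round(a,1),'grip',round(o['grip_width'],3),'F',np.round(o['ft_force'],1),'j7',round(o['joint_pos'][6],2))
print('offset',(M.T@(np.array([x,y,z])-p)).round(4),'yaw',round(dy,1),'tilt',M[:,1].round(3))
print('toolx',M[:,0].round(3))
E
python3 go.py .455 -.259 .25 -31
```

```text
t 3.37 p [ 0.4406 -0.1512  0.2583] jaw 2.7 grip 0.998 F [ 1.7 -0.1  0.4] j7 0.25
offset [0.1083 0.0082 0.0093] yaw 33.7 tilt [ 0.002  0.001 -1.   ]
toolx [ 0.046 -0.999 -0.001]
```

Emit:
{"name": "move_arm", "arguments": {"increments": [{"offset":[0.108,0.008,0.009],"yaw":7,"jaw":60},{"offset":[0.108,0.008,0.009],"yaw":14,"jaw":60},{"offset":[0.108,0.008,0.009],"yaw":21,"jaw":60},{"offset":[0.108,0.008,0.009],"yaw":28,"jaw":60},{"offset":[0.108,0.008,0.009],"yaw":33.7,"jaw":60},{"offset":[0.108,0.008,0.009],"yaw":33.7,"jaw":60},{"offset":[0.108,0.008,0.009],"yaw":33.7,"jaw":60}]}}

```text
clock: 3.95
position: [0.4547, -0.2586, 0.2502]
ee_rot: [-0.348, 0.615, -0.615, 0.35]
ft_force: [0.1, -0.6, -0.1]
grip_width: 0.764
```

```bash
cat > wr.py <<'E'
import sys
from h import *
P=pose(); c=manip.camera('wrist'); save(sys.argv[1],c['pixels']); C=cloud(c,P); np.save('w.npy',C)
for q in sys.argv[2:]:
    n,z=q.split(':')
    for d in manip.spot_point(c,n)[:3]:
        x,y=d['centre']; print(n,np.round(d['centre']),round(d['confidence'],2),'depth',C[min(int(y),479),min(int(x),639)].round(4),'atz',atz(c,d['centre'],float(z),P).round(4))
E
python3 wr.py w1.png stylus:.075 scraper:.075 burin:.075
python3 - <<'E'
from h import *
C=np.load('w.npy').reshape(-1,3)
P=C[(np.linalg.norm(C[:,:2]-[.455,-.259],axis=1)<.02)&(C[:,2]>.143)&(C[:,2]<.156)]
print(len(P),P.mean(0) if len(P) else 0, np.ptp(P,0) if len(P) else 0)
E
python3 go.py .455 -.259 .12 -31
```

```text
stylus [414. 171.] 0.96 depth [ 0.5393 -0.2573  0.0838] atz [ 0.5407 -0.2592  0.075 ]
stylus [319. 224.] 0.69 depth [ 0.4596 -0.2526  0.0971] atz [ 0.4569 -0.2575  0.075 ]
stylus [397. 111.] 0.57 depth [ 0.5447 -0.2112  0.1011] atz [ 0.5502 -0.2133  0.075 ]
scraper [319. 328.] 0.67 depth [ 0.4161 -0.3257  0.0963] atz [ 0.4102 -0.3361  0.075 ]
burin [317. 279.] 0.89 depth [ 0.4355 -0.2901  0.0951] atz [ 0.4317 -0.297   0.075 ]
679 [ 0.45528414 -0.25955368  0.14937105] [0.01784374 0.01764554 0.00881783]
t 4.15 p [ 0.4548 -0.2583  0.2503] jaw -30.9 grip 0.764 F [0.7 0.7 0.3] j7 -0.03
offset [0.0008 0.1303 0.0004] yaw 0.1 tilt [ 0.002  0.002 -1.   ]
toolx [-0.513 -0.858 -0.002]
```

Emit:
{"name": "move_arm", "arguments": {"increments": [{"offset":[0.001,0.06,0.001],"yaw":0,"jaw":60},{"offset":[0.001,0.12,0.001],"yaw":0,"jaw":60},{"offset":[0.001,0.139,0.001],"yaw":0,"jaw":60},{"offset":[0.001,0.139,0.001],"yaw":0,"jaw":60},{"offset":[0.001,0.139,0.001],"yaw":0,"jaw":255},{"offset":[0.001,0.139,0.001],"yaw":0,"jaw":255},{"offset":[0.001,0.139,0.001],"yaw":0,"jaw":255},{"offset":[0.001,0.139,0.001],"yaw":0,"jaw":255},{"offset":[0.001,0.139,0.001],"yaw":0,"jaw":255},{"offset":[0.001,0.139,0.001],"yaw":0,"jaw":255}], "squeeze": 20}}

```text
clock: 4.98
position: [0.4567, -0.26, 0.1131]
ee_rot: [0.347, -0.614, 0.616, -0.351]
ft_force: [-1.3, 0.9, 7.5]
grip_width: 0.202
```

Emit:
{"name": "move_arm", "arguments": {"increments": [{"offset":[0,0,0],"yaw":0,"jaw":255},{"offset":[0,0,0],"yaw":0,"jaw":255},{"offset":[0,-0.025,0],"yaw":0,"jaw":255},{"offset":[0,-0.053,0],"yaw":0,"jaw":255},{"offset":[0,-0.053,0],"yaw":0,"jaw":255}]}}

```text
clock: 5.4
position: [0.4581, -0.2614, 0.1705]
ee_rot: [0.345, -0.613, 0.617, -0.352]
ft_force: [-2.0, 0.4, 2.4]
grip_width: 0.204
```

```bash
python3 go.py .455 -.259 .165 -31
```

```text
t 5.4 p [ 0.4581 -0.2614  0.1705] jaw -30.9 grip 0.204 F [-2.   0.4  2.4] j7 0.04
offset [-0.0004  0.0055 -0.0039] yaw 0.1 tilt [ 0.011 -0.001 -1.   ]
toolx [-0.514 -0.858 -0.005]
```

Emit:
{"name": "move_arm", "arguments": {"increments": [{"offset":[0,0.0045,-0.003],"yaw":0,"jaw":255},{"offset":[-0.003,0.0045,-0.003],"yaw":0,"jaw":255},{"offset":[-0.011,0.0048,-0.003],"yaw":0,"jaw":255},{"offset":[-0.019,0.0054,-0.003],"yaw":0,"jaw":255},{"offset":[-0.027,0.007,-0.003],"yaw":0,"jaw":255},{"offset":[-0.035,0.009,-0.003],"yaw":0,"jaw":255},{"offset":[-0.043,0.012,-0.003],"yaw":0,"jaw":255},{"offset":[-0.05,0.0155,-0.003],"yaw":0,"jaw":255},{"offset":[-0.058,0.0205,-0.003],"yaw":0,"jaw":255},{"offset":[-0.058,0.0205,-0.003],"yaw":0,"jaw":255}]}}

```text
clock: 6.23
position: [0.4864, -0.208, 0.1492]
ee_rot: [0.346, -0.613, 0.617, -0.353]
ft_force: [-0.5, 0.4, 1.1]
grip_width: 0.198
```

```bash
python3 go.py .455 -.259 .165 -31; python3 wr.py w2.png stylus:.1 stylus_tip:.07
```

```text
t 6.23 p [ 0.4864 -0.208   0.1492] jaw -30.8 grip 0.198 F [-0.5  0.4  1.1] j7 -0.06
offset [ 0.0598 -0.0161 -0.0007] yaw 0.2 tilt [ 0.011 -0.    -1.   ]
toolx [-0.511 -0.859 -0.005]
stylus [422. 210.] 0.95 depth [ 0.5498 -0.206   0.082 ] atz [ 0.5472 -0.2009  0.1   ]
stylus [446. 287.] 0.87 depth [ 0.5427 -0.2558  0.0719] atz [ 0.5399 -0.2411  0.1   ]
stylus [318. 356.] 0.83 depth [ 0.4923 -0.1971  0.1828] atz [ 0.4669 -0.2417  0.1   ]
stylus_tip [417. 260.] 0.83 depth [ 0.5408 -0.2623  0.0015] atz [ 0.5361 -0.2341  0.07  ]
stylus_tip [398. 197.] 0.67 depth [ 0.5509 -0.2121  0.0052] atz [ 0.5436 -0.197   0.07  ]
```

View pics/w2.png

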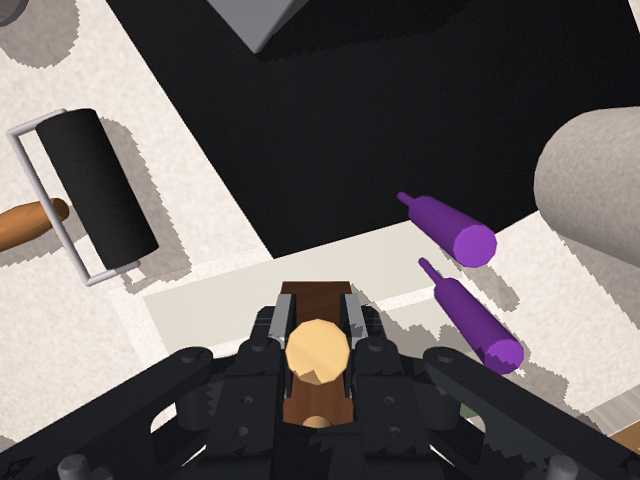

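```bash
cat > lean.py <<'E'
# lean of held tool: end-disc centre & normal of yellow handle end in wrist view, tool frame
from h import *
P=pose(); c=manip.camera('wrist'); C=cloud(c,P); px=c['pixels'].astype(int)
m=(px[:,:,0]>180)&(px[:,:,1]>130)&(px[:,:,0]-px[:,:,2]>50); m[:310]=0; m[:, :270]=0; m[:,370:]=0; m[400:]=0
p,r,_=P; Q=r.inv().apply(C[m]-p); Q=Q[np.abs(Q[:,1]-np.median(Q[:,1]))<.03]
ce=np.median(Q,0); u,s,v=np.linalg.svd(Q-Q.mean(0),full_matrices=False); n=v[2]*-np.sign(v[2][1])
print('end centre tool',ce.round(4),len(Q),'normal',n.round(3),'lean(normal)',np.degrees(np.arctan2(n[0],-n[1])).round(1),'lean(centre from grasp)',np.degrees(np.arctan2(ce[0],-ce[1]-.002)).round(1),'dist',np.hypot(ce[0],ce[1]+.002).round(4))
for nme in ('scene','top'):
    c=manip.camera(nme); np.save('c_'+nme,cloud(c)); save('l_'+nme+'.png',c['pixels'])
E
python3 lean.py
```

```text
end centre tool [-0.0138 -0.0327  0.0001] 2913 normal [-0.558 -0.83   0.001] lean(normal) -33.9 lean(centre from grasp) -24.2 dist 0.0337
```

Emit:
{"name": "move_arm", "arguments": {"increments": [{"offset":[-0.01,-0.03,0],"yaw":0,"jaw":255},{"offset":[-0.02,-0.06,0],"yaw":0,"jaw":255},{"offset":[-0.05,-0.09,-0.01],"yaw":0,"jaw":255},{"offset":[-0.08,-0.09,-0.03],"yaw":-7,"jaw":255},{"offset":[-0.11,-0.09,-0.05],"yaw":-14,"jaw":255},{"offset":[-0.14,-0.09,-0.07],"yaw":-21,"jaw":255},{"offset":[-0.17,-0.09,-0.09],"yaw":-28,"jaw":255},{"offset":[-0.183,-0.09,-0.099],"yaw":-35,"jaw":255},{"offset":[-0.183,-0.09,-0.099],"yaw":-42,"jaw":255},{"offset":[-0.183,-0.09,-0.099],"yaw":-49,"jaw":255}]}}

```text
clock: 7.37
position: [0.4936, -0.0011, 0.2407]
ee_rot: [-0.572, 0.409, -0.416, 0.577]
ft_force: [-0.6, -1.1, 0.5]
grip_width: 0.203
```

Emit:
{"name": "move_arm", "arguments": {"increments": [{"offset":[0,0,0],"yaw":-7,"jaw":255},{"offset":[0,0,0],"yaw":-14,"jaw":255},{"offset":[0,0,0],"yaw":-21,"jaw":255},{"offset":[0,0,0],"yaw":-28,"jaw":255},{"offset":[0,0,0],"yaw":-35,"jaw":255},{"offset":[0,0,0],"yaw":-42,"jaw":255},{"offset":[0,0,0],"yaw":-49,"jaw":255},{"offset":[0,0,0],"yaw":-56,"jaw":255},{"offset":[0,0,0],"yaw":-63,"jaw":255},{"offset":[0,0,0],"yaw":-70,"jaw":255}]}}

```text
clock: 8.2
position: [0.4936, -0.0014, 0.2408]
ee_rot: [-0.707, 0.003, -0.011, 0.707]
ft_force: [0.1, 0.0, -1.1]
grip_width: 0.203
```

```bash
python3 go.py .495 0 .175 101; python3 lean.py
```

```text
t 8.2 p [ 0.4936 -0.0014  0.2408] jaw 88.9 grip 0.203 F [ 0.1  0.  -1.1] j7 1.48
offset [0.0006 0.0658 0.0014] yaw -12.1 tilt [ 0.012  0.    -1.   ]
toolx [ 1.    -0.02   0.012]
end centre tool [-0.016  -0.0315 -0.0005] 1884 normal [-0.565 -0.825  0.003] lean(normal) -34.4 lean(centre from grasp) -28.4 dist 0.0336
```

Emit:
{"name": "move_arm", "arguments": {"increments": [{"offset":[0,0.03,0.001],"yaw":-7,"jaw":255},{"offset":[0,0.06,0.001],"yaw":-12,"jaw":255},{"offset":[0,0.066,0.001],"yaw":-12,"jaw":255},{"offset":[0,0.066,0.001],"yaw":-12,"jaw":255}]}}

```text
clock: 8.68
position: [0.4932, -0.0006, 0.1734]
ee_rot: [0.705, 0.065, -0.058, -0.704]
ft_force: [-0.2, -0.2, -0.3]
grip_width: 0.204
```

```bash
python3 go.py .495 0 .175 101; python3 lean.py
python3 - <<'E'
from h import *
p,r,o=pose()
ims=[]
for n in ('scene','top','wrist'):
    c=manip.camera(n); C=cloud(c,(p,r,o))
    for q in ('stylus_tip','cal_top','stylus','carrier'):
        for d in manip.spot_point(c,q)[:2]:
            x,y=d['centre']; print(n,q,np.round(d['centre'],1),round(d['confidence'],2),C[int(y+.5),int(x+.5)].round(4),atz(c,d['centre'],.051,(p,r,o)).round(4))
    im=c['pixels']
    if n=='scene': ims.append(cv2.resize(im[190:330,260:440],(514,400),interpolation=3))
    if n=='top': ims.append(cv2.resize(im[170:290,290:376],(286,400),interpolation=3))
save('mix.png',np.hstack(ims))
E
```

```text
t 8.68 p [ 0.4932 -0.0006  0.1734] jaw 100.0 grip 0.204 F [-0.2 -0.2 -0.3] j7 1.7
offset [ 0.0019 -0.0016  0.0003] yaw -1.0 tilt [ 0.009 -0.001 -1.   ]
toolx [0.985 0.173 0.009]
end centre tool [-0.0176 -0.0306  0.0001] 1095 normal [-0.559 -0.829  0.008] lean(normal) -34.0 lean(centre from grasp) -31.6 dist 0.0335
scene stylus_tip [193.7 304.1] 0.95 [ 0.5566 -0.2133  0.0059] [ 0.6118 -0.2068  0.051 ]
scene stylus_tip [467.  298.7] 0.71 [0.6336 0.2389 0.0085] [0.6793 0.2119 0.051 ]
scene stylus [188.6 275.9] 0.9 [ 0.5597 -0.2127  0.0673] [ 0.5371 -0.2162  0.051 ]
scene stylus [318.1 208.4] 0.64 [0.5235 0.0054 0.1482] [0.3594 0.0351 0.051 ]
scene carrier [343.4 272.6] 0.73 [0.6242 0.0257 0.0873] [0.5765 0.0378 0.051 ]
top stylus_tip [441.7 241.5] 0.72 [ 0.557  -0.2075 -0.001 ] [ 0.55   -0.1937  0.051 ]
top stylus_tip [183.  278.4] 0.67 [0.4695 0.2988 0.0132] [0.4665 0.2875 0.051 ]
top cal_top [191.1 199.3] 0.43 [0.6168 0.282  0.055 ] [0.6171 0.283  0.051 ]
top stylus [478.1 241.7] 0.7 [ 0.5477 -0.2555  0.0729] [ 0.5517 -0.263   0.051 ]
top stylus [454.  242.2] 0.65 [ 0.5457 -0.2097  0.0775] [ 0.5493 -0.2171  0.051 ]
wrist stylus_tip [ 49.8 246.3] 0.79 [ 0.5508 -0.213   0.0072] [ 0.5323 -0.1833  0.051 ]
wrist stylus_tip [546.4 400.8] 0.48 [0.6189 0.2334 0.0139] [0.5935 0.2018 0.051 ]
wrist stylus [317.8 358.8] 0.67 [ 0.4821 -0.0025  0.2113] [0.5851 0.0157 0.051 ]
wrist carrier [320.6 439. ] 0.86 [ 0.4823 -0.0019  0.2393] [0.6588 0.0312 0.051 ]
```

View pics/mix.png

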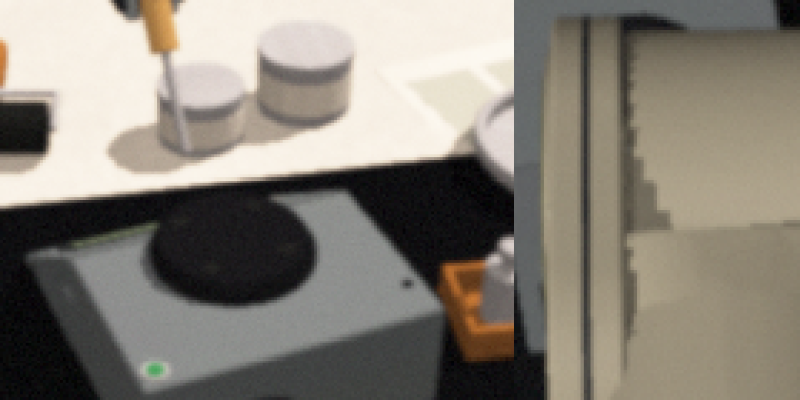

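Run:
```python
from h import *
from scipy.optimize import least_squares
p,r,o=pose()
def proj(c,X): return cv2.projectPoints(np.atleast_2d(np.array(X,float)),cv2.Rodrigues(np.array(c['R'],float))[0],np.array(c['t'],float),np.array(c['intrinsics'],float),np.array(c['D'],float))[0][:,0]
t=manip.camera('top'); s=manip.camera('scene')
a=np.radians(11); ex=np.array([np.cos(a),np.sin(a),0])
M=np.array([.6215,.0245,0])-.048*ex+[0,0,.062]
pm=proj(t,M)[0]; print('mouth px',pm)
px=np.load('top_px.npy'); x0,y0=int(pm[0])-25,int(pm[1])-20
save('well.png',cv2.resize(px[y0:y0+40,x0:x0+50],(500,400),interpolation=3)); print(x0,y0)
g=cv2.cvtColor(px,cv2.COLOR_RGB2GRAY); print(g[int(pm[1])-9:int(pm[1])+10,int(pm[0])-8:int(pm[0])+9])
# lean from scene
for th in (28,31,34,37,40):
    q=np.radians(th); tip=p+r.apply([.1*np.sin(q),.1*np.cos(q)-.002,0]); print(th,tip.round(4),proj(s,tip)[0].round(1))
```

```text
mouth px [331.20958534 224.40057431]
306 204
[[ 27  31  27  27  29  24  24  34  31  24  28  31  27  28  32  29  31]
 [ 28  28  29  23  29  29  32  26  32  27  27  32  28  26  28  22  20]
 [ 25  30  26  27  30  31  30  32  27  26  31  25  22  23  21  15  20]
 [ 26  28  28  27  27  26  32  27  24  25  27  17  18  24  23  20  23]
 [ 23  23  22  25  22  20  22  23  24  22  19  23  20  18  20  31  48]
 [ 23  22  23  19  13  19  23  22  25  17  24  22  24  30  41  57  74]
 [ 40  29  26  24  24  21  33  40  41  36  29  38  40  54  69  91 100]
 [ 75  62  55  51  44  47  65  81  81  68  56  60  69  79  91 107 110]
 [102  96  93  88  74  67  92 114 112  88  79  87  99 102 105 112 113]
 [111 109 110 105  85  73  79  94  93  82  88 104 112 112 114 114 114]
 [112 111 113 109  88  74  65  66  70  84 100 117 120 114 113 113 112]
 [114 113 113 108  96  81  76  72  82  97 111 123 121 116 113 114 112]
 [112 114 113 112 104  94  91  93 102 111 121 122 117 113 114 112 113]
 [114 113 114 112 110 106 103 107 112 116 119 119 115 114 112 113 114]
 [114 114 112 113 112 111 111 109 112 114 115 112 115 112 113 111 113]
 [114 113 113 113 114 113 113 112 112 113 115 113 111 112 113 112 112]
 [114 113 111 113 111 114 114 113 114 111 111 115 114 114 113 114 113]
 [111 112 113 113 112 114 112 115 112 111 114 114 114 113 111 112 112]
 [115 114 112 114 112 111 113 115 114 113 111 115 114 112 114 112 113]]
28 [0.5416 0.0081 0.0891] [321.8 244. ]
31 [0.5461 0.0089 0.0917] [322.8 244.1]
34 [0.5504 0.0097 0.0946] [323.8 244. ]
37 [0.5546 0.0105 0.0976] [324.7 243.8]
40 [0.5586 0.0112 0.101 ] [325.6 243.4]
```

View pics/well.png

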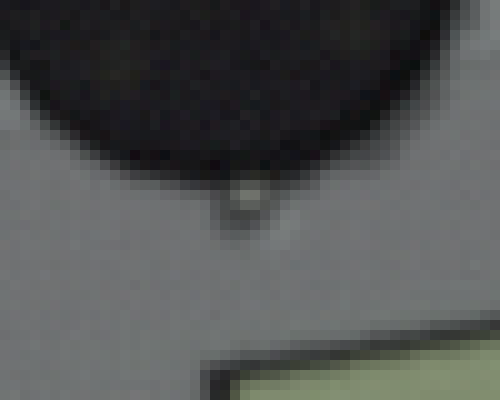

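Emit:
{"name": "move_arm", "arguments": {"increments": [{"offset":[0.007,0.008,0.001],"yaw":-1,"jaw":255},{"offset":[0.014,0.015,0.0015],"yaw":-1,"jaw":255},{"offset":[0.014,0.015,0.0015],"yaw":-1,"jaw":255},{"offset":[0.0195,0.023,0.0015],"yaw":-1,"jaw":255},{"offset":[0.0255,0.0315,0.0015],"yaw":-1,"jaw":255},{"offset":[0.0255,0.0315,0.0015],"yaw":-1,"jaw":255}], "squeeze": 40}}

```text
clock: 10.18
position: [0.5194, 0.0057, 0.1426]
ee_rot: [0.704, 0.073, -0.066, -0.703]
ft_force: [-0.5, -0.7, 0.7]
grip_width: 0.204
```

Emit:
{"name": "move_arm", "arguments": {"increments": [{"offset":[0.0025,0.0035,0],"yaw":0,"jaw":255},{"offset":[0.0045,0.0065,0],"yaw":0,"jaw":255},{"offset":[0.0045,0.0065,0],"yaw":0,"jaw":255}]}}

```text
clock: 10.43
position: [0.5227, 0.0058, 0.1354]
ee_rot: [0.704, 0.072, -0.067, -0.703]
ft_force: [-3.1, -2.0, -3.1]
grip_width: 0.195
```

```bash
python3 go.py .5 0 .1 101; python3 lean.py
```

```text
t 10.43 p [0.5227 0.0058 0.1354] jaw 101.3 grip 0.195 F [-3.1 -2.  -3.1] j7 1.78
offset [-0.0237  0.0353 -0.0012] yaw 0.3 tilt [ 0.007 -0.001 -1.   ]
toolx [0.981 0.196 0.007]
end centre tool [-0.0204 -0.0365  0.0004] 2820 normal [-0.568 -0.823  0.013] lean(normal) -34.6 lean(centre from grasp) -30.6 dist 0.04
```

```bash
python3 - <<'E'
from h import *
s=manip.camera('scene')['pixels']; P=pose(); c=manip.camera('wrist'); w=c['pixels']
save('mix2.png',np.hstack([cv2.resize(s[180:300,280:400],(450,450),interpolation=3),cv2.resize(w[290:490,220:420][:190],(350,450),interpolation=3)]))
E
python3 go.py .5 0 .1 101
```

```text
t 10.68 p [0.5233 0.006  0.1358] jaw 101.3 grip 0.199 F [-4.3 -3.5 -1.3] j7 1.78
offset [-0.0244  0.0356 -0.0013] yaw 0.3 tilt [ 0.009 -0.001 -1.   ]
toolx [0.981 0.196 0.009]
```

View pics/mix2.png

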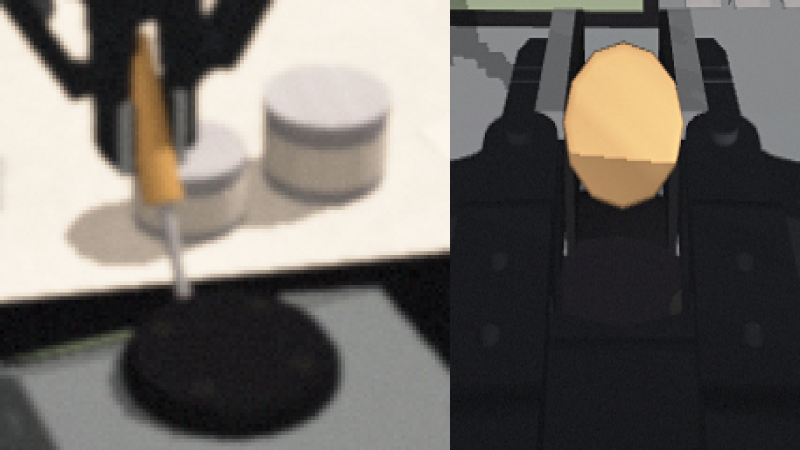

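Run:
```python
from h import *
p,r,o=pose(); s=manip.camera('scene'); c=manip.camera('wrist')
def proj(c,X): return cv2.projectPoints(np.atleast_2d(np.array(X,float)),cv2.Rodrigues(np.array(c['R'],float))[0],np.array(c['t'],float),np.array(c['intrinsics'],float),np.array(c['D'],float))[0][:,0]
M=np.array(c['mount']);K=np.array(c['intrinsics'],float)
def projw(q): 
    x=(np.array(q)-M[:3,3])@M[:3,:3]; return cv2.projectPoints(x[None],np.zeros(3),np.zeros(3),K,np.array(c['D'],float))[0][0,0]
for th in (25,30,35,40):
  for sl in (0,.006):
    q=np.radians(th); f=lambda L:np.array([(L-sl)*np.sin(q),(L-sl)*np.cos(q)-.002,0])
    print(th,sl,'shoulder',proj(s,p+r.apply(f(.04)))[0].round(1),'tip',proj(s,p+r.apply(f(.1)))[0].round(1),(p+r.apply(f(.1))).round(4),'end wrist',projw(f(-.035)).round(1))
```

```text
25 0 shoulder [322.4 237.1] tip [328.2 272. ] [0.5656 0.0143 0.0475] end wrist [317.6 349.8]
25 0.006 shoulder [321.8 233.6] tip [327.6 268.6] [0.5631 0.0138 0.0529] end wrist [317.6 352.4]
30 0 shoulder [323.1 237.2] tip [330.  272.6] [0.5731 0.0158 0.0516] end wrist [317.6 338.2]
30 0.006 shoulder [322.4 233.7] tip [329.3 269.1] [0.5702 0.0152 0.0568] end wrist [317.6 337.9]
35 0 shoulder [323.7 237.1] tip [331.7 272.8] [0.5803 0.0172 0.0564] end wrist [317.6 326.7]
35 0.006 shoulder [322.9 233.6] tip [330.9 269.2] [0.5769 0.0166 0.0613] end wrist [317.6 323.7]
40 0 shoulder [324.4 236.9] tip [333.4 272.5] [0.5871 0.0186 0.0617] end wrist [317.6 315.5]
40 0.006 shoulder [323.5 233.4] tip [332.5 268.9] [0.5832 0.0178 0.0663] end wrist [317.6 309.9]
```

Emit:
{"name": "move_arm", "arguments": {"increments": [{"offset":[-0.004,-0.005,0],"yaw":0,"jaw":255},{"offset":[-0.005,-0.005,-0.002],"yaw":0,"jaw":255},{"offset":[-0.005,-0.005,-0.002],"yaw":0,"jaw":255},{"offset":[-0.003,-0.001,-0.002],"yaw":0,"jaw":255},{"offset":[-0.0005,0.0015,-0.002],"yaw":0,"jaw":255},{"offset":[0.001,0.0035,-0.002],"yaw":0,"jaw":255},{"offset":[0.001,0.0035,-0.002],"yaw":0,"jaw":255}]}}

```text
clock: 11.37
position: [0.5251, 0.0046, 0.1317]
ee_rot: [0.704, 0.073, -0.067, -0.703]
ft_force: [0.1, 0.3, -0.0]
grip_width: 0.203
```

```bash
cat > lean.py <<'E'
# held stylus in tool frame from the full end disc (shadow-tolerant mask)
from h import *
P=pose(); c=manip.camera('wrist'); C=cloud(c,P); hsv=cv2.cvtColor(c['pixels'],cv2.COLOR_RGB2HSV)
m=((hsv[:,:,0]>8)&(hsv[:,:,0]<28)&(hsv[:,:,1]>90)&(hsv[:,:,2]>90)).astype(np.uint8); m[:290]=0
n,lab,st,ce=cv2.connectedComponentsWithStats(m); ok=[i for i in range(1,n) if st[i,4]>600 and 280<ce[i][0]<360]
i=max(ok,key=lambda k:st[k,4]); p,r,_=P; Q=r.inv().apply(C[lab==i]-p); Q=Q[np.linalg.norm(Q-np.median(Q,0),axis=1)<.012]
u,s,v=np.linalg.svd(Q-Q.mean(0),full_matrices=False); nn=v[2]*-np.sign(v[2][1]); cc=(Q.max(0)+Q.min(0))/2
print('px',ce[i].round(1),st[i],'end',cc.round(4),Q.mean(0).round(4),'n',nn.round(3),'lean',np.degrees(np.arctan2(-nn[0],-nn[1])).round(1),'tip tool',(Q.mean(0)-.135*nn).round(4),'tip world',(p+r.apply(Q.mean(0)-.135*nn)).round(4))
E
python3 go.py .5 0 .1 101; python3 lean.py
```

```text
t 11.37 p [0.5251 0.0046 0.1317] jaw 101.3 grip 0.203 F [ 0.1  0.3 -0. ] j7 1.78
offset [-0.0258  0.0315  0.0005] yaw 0.3 tilt [ 0.009 -0.001 -1.   ]
toolx [0.98  0.197 0.009]
px [318.1 341.5] [ 285  307   68   70 3630] end [-0.0193 -0.037   0.0002] [-0.0193 -0.0372  0.0001] n [-0.558 -0.83   0.004] lean 33.9 tip tool [ 0.056   0.0749 -0.0004] tip world [0.5807 0.0151 0.0574]
```

Emit:
{"name": "move_arm", "arguments": {"increments": [{"offset":[0.0005,0.0016,0.0005],"yaw":0,"jaw":255},{"offset":[0.0016,0.0033,0.0005],"yaw":0,"jaw":255},{"offset":[0.003,0.005,0.0005],"yaw":0,"jaw":255},{"offset":[0.003,0.005,0.0005],"yaw":0,"jaw":255}]}}

```text
clock: 11.75
position: [0.528, 0.0056, 0.1268]
ee_rot: [0.704, 0.073, -0.067, -0.703]
ft_force: [-0.9, 0.2, 0.1]
grip_width: 0.198
```

Emit:
{"name": "move_arm", "arguments": {"increments": [{"offset":[0.001,0.0017,0],"yaw":0,"jaw":255},{"offset":[0.0023,0.0033,0],"yaw":0,"jaw":255},{"offset":[0.0023,0.0033,0],"yaw":0,"jaw":255}]}}

```text
clock: 12.0
position: [0.5303, 0.0061, 0.1233]
ee_rot: [0.704, 0.073, -0.067, -0.703]
ft_force: [-3.5, -0.7, 3.3]
grip_width: 0.201
```

```bash
python3 go.py .5 0 .1 101; python3 lean.py
```

```text
t 12.0 p [0.5303 0.0061 0.1233] jaw 101.3 grip 0.201 F [-3.5 -0.7  3.3] j7 1.79
offset [-0.0311  0.0231  0.0001] yaw 0.3 tilt [ 0.009 -0.001 -1.   ]
toolx [0.98  0.196 0.008]
px [318.  341.1] [ 284  307   69   70 3623] end [-0.0191 -0.037   0.0002] [-0.0194 -0.0371  0.0001] n [-0.559 -0.829 -0.   ] lean 34.0 tip tool [0.056  0.0748 0.0001] tip world [0.5859 0.0171 0.049 ]
```

Emit:
{"name": "move_arm", "arguments": {"increments": [{"offset":[0.0006,0.0009,0],"yaw":0,"jaw":255},{"offset":[0.001,0.0014,0],"yaw":0,"jaw":255},{"offset":[0.001,0.0014,0],"yaw":0,"jaw":255},{"offset":[0.001,0.0014,0],"yaw":0,"jaw":255}]}}

```text
clock: 12.38
position: [0.5309, 0.006, 0.1226]
ee_rot: [0.704, 0.072, -0.067, -0.703]
ft_force: [-8.1, -1.3, 13.1]
grip_width: 0.2
```

```bash
python3 go.py .5 0 .1 101; python3 lean.py
```

```text
t 12.38 p [0.5309 0.006  0.1226] jaw 101.3 grip 0.2 F [-8.1 -1.3 13.1] j7 1.79
offset [-0.0316  0.0224  0.0002] yaw 0.3 tilt [ 0.008 -0.001 -1.   ]
toolx [0.981 0.196 0.007]
px [317.9 341.1] [ 284  307   69   70 3628] end [-0.019  -0.0369  0.0001] [-0.0195 -0.0372  0.0001] n [-0.558 -0.83   0.006] lean 33.9 tip tool [ 0.0558  0.0749 -0.0007] tip world [0.5863 0.0163 0.0482]
```

Emit:
{"name": "move_arm", "arguments": {"increments": [{"offset":[-0.013,-0.0185,0],"yaw":0,"jaw":255},{"offset":[-0.026,-0.037,0],"yaw":0,"jaw":255},{"offset":[-0.03,-0.077,0],"yaw":0,"jaw":255},{"offset":[-0.03,-0.117,0],"yaw":7,"jaw":255},{"offset":[-0.04,-0.117,-0.03],"yaw":14,"jaw":255},{"offset":[-0.05,-0.117,-0.07],"yaw":21,"jaw":255},{"offset":[-0.06,-0.117,-0.11],"yaw":28,"jaw":255},{"offset":[-0.07,-0.117,-0.15],"yaw":35,"jaw":255},{"offset":[-0.08,-0.117,-0.18],"yaw":42,"jaw":255},{"offset":[-0.088,-0.117,-0.205],"yaw":49,"jaw":255}]}}

```text
clock: 13.27
position: [0.4832, -0.2152, 0.2397]
ee_rot: [-0.668, 0.228, -0.234, 0.669]
ft_force: [0.1, -0.2, 0.4]
grip_width: 0.202
```

Emit:
{"name": "move_arm", "arguments": {"increments": [{"offset":[0,0,0],"yaw":7,"jaw":255},{"offset":[0,0,0],"yaw":14,"jaw":255},{"offset":[0,0,0],"yaw":21,"jaw":255},{"offset":[0,0,0],"yaw":28,"jaw":255},{"offset":[0,0,0],"yaw":35,"jaw":255},{"offset":[0,0,0],"yaw":42,"jaw":255},{"offset":[0,0,0],"yaw":49,"jaw":255},{"offset":[0,0,0],"yaw":56,"jaw":255},{"offset":[0,0,0],"yaw":63,"jaw":255},{"offset":[0,0,0],"yaw":70,"jaw":255}]}}

```text
clock: 14.1
position: [0.4835, -0.2152, 0.2397]
ee_rot: [0.411, -0.571, 0.576, -0.415]
ft_force: [-0.4, 0.0, 0.6]
grip_width: 0.2
```

```bash
python3 go.py .4845 -.2118 .17 -31; python3 lean.py
```

```text
t 14.1 p [ 0.4835 -0.2152  0.2397] jaw -18.5 grip 0.2 F [-0.4  0.   0.6] j7 0.13
offset [-0.0035  0.0697 -0.0008] yaw 12.5 tilt [ 0.01  -0.002 -1.   ]
toolx [-0.318 -0.948 -0.001]
px [316.1 339.3] [ 284  290   69  104 4458] end [-0.0187 -0.0367  0.0001] [-0.0191 -0.0371  0.    ] n [-0.561 -0.828  0.006] lean 34.2 tip tool [ 0.0566  0.0746 -0.0008] tip world [ 0.4654 -0.2688  0.165 ]
```

Emit:
{"name": "move_arm", "arguments": {"increments": [{"offset":[-0.017,0.03,0.002],"yaw":7,"jaw":255},{"offset":[-0.017,0.06,0.002],"yaw":12.5,"jaw":255},{"offset":[-0.017,0.074,0.002],"yaw":12.5,"jaw":255},{"offset":[-0.017,0.074,0.002],"yaw":12.5,"jaw":255}], "squeeze": 20}}

```text
clock: 14.48
position: [0.4901, -0.199, 0.1628]
ee_rot: [0.345, -0.615, 0.618, -0.348]
ft_force: [0.1, -0.1, -0.8]
grip_width: 0.197
```

```bash
python3 go.py .4845 -.2114 .1446 -31; python3 lean.py
python3 - <<'E'
from h import *
s=manip.camera('scene')['pixels']; t=manip.camera('top')['pixels']
save('mix3.png',np.hstack([cv2.resize(s[190:290,120:220],(400,400),interpolation=3),cv2.resize(t[250:350,440:540],(400,400),interpolation=3)]))
E
```

```text
t 14.48 p [ 0.4901 -0.199   0.1628] jaw -31.4 grip 0.197 F [ 0.1 -0.1 -0.8] j7 -0.05
offset [0.0136 0.0182 0.0015] yaw -0.4 tilt [ 0.005 -0.002 -1.   ]
toolx [-0.52  -0.854 -0.001]
px [315.9 365.4] [ 284  307   69  121 6221] end [-0.0187 -0.0364  0.0002] [-0.0191 -0.0371 -0.    ] n [-0.555 -0.832 -0.004] lean 33.7 tip tool [0.0558 0.0752 0.0006] tip world [ 0.462  -0.2471  0.0875]
```

View pics/mix3.png

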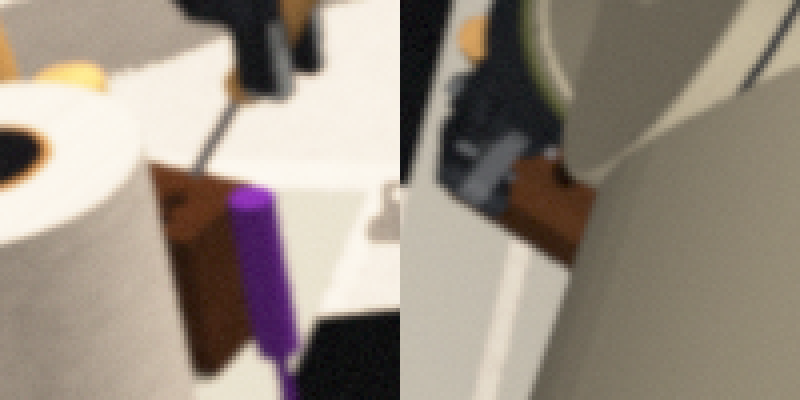

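Run:
```python
from h import *
p,r,o=pose(); s=manip.camera('scene');t=manip.camera('top')
print('hole',atz(s,(163.8,239.5),.075),atz(t,(481.8,293),.075))
def proj(c,X): return cv2.projectPoints(np.atleast_2d(np.array(X,float)),cv2.Rodrigues(np.array(c['R'],float))[0],np.array(c['t'],float),np.array(c['intrinsics'],float),np.array(c['D'],float))[0][0,0]
print('tip pred',proj(s,p+r.apply([.0562,.0749,0])), 'hole pred',proj(s,[.4555,-.26,.075]),proj(t,[.4555,-.26,.075]))
```

```text
hole [ 0.45431015 -0.2577977   0.075     ] [ 0.45424699 -0.26015377  0.075     ]
tip pred [167.25589184 233.74741858] hole pred [162.48779174 239.99921551] [481.70429697 292.30250202]
```

Emit:
{"name": "move_arm", "arguments": {"increments": [{"offset":[0.007,0.009,0.002],"yaw":0,"jaw":255},{"offset":[0.0115,0.014,0.002],"yaw":0,"jaw":255},{"offset":[0.0142,0.0175,0.002],"yaw":0,"jaw":255},{"offset":[0.0142,0.0175,0.002],"yaw":0,"jaw":255}]}}

```text
clock: 15.07
position: [0.4862, -0.2142, 0.1494]
ee_rot: [0.342, -0.615, 0.62, -0.348]
ft_force: [-0.9, -0.2, -0.9]
grip_width: 0.199
```

```bash
python3 go.py .4845 -.2114 .1446 -31; python3 lean.py
python3 - <<'E'
from h import *
s=manip.camera('scene')['pixels']; save('s5.png',cv2.resize(s[200:270,130:220],(720,560),interpolation=3))
E
```

```text
t 15.07 p [ 0.4862 -0.2142  0.1494] jaw -31.6 grip 0.199 F [-0.9 -0.2 -0.9] j7 -0.01
offset [-0.0015  0.0048 -0.003 ] yaw -0.6 tilt [ 0.011 -0.002 -1.   ]
toolx [-0.523 -0.852 -0.004]
px [317.  366.4] [ 284  307   69  121 6316] end [-0.0188 -0.0367  0.    ] [-0.0191 -0.0371 -0.    ] n [-0.562 -0.827  0.003] lean 34.2 tip tool [ 0.0568  0.0745 -0.0004] tip world [ 0.457  -0.2625  0.0747]
```

View pics/s5.png

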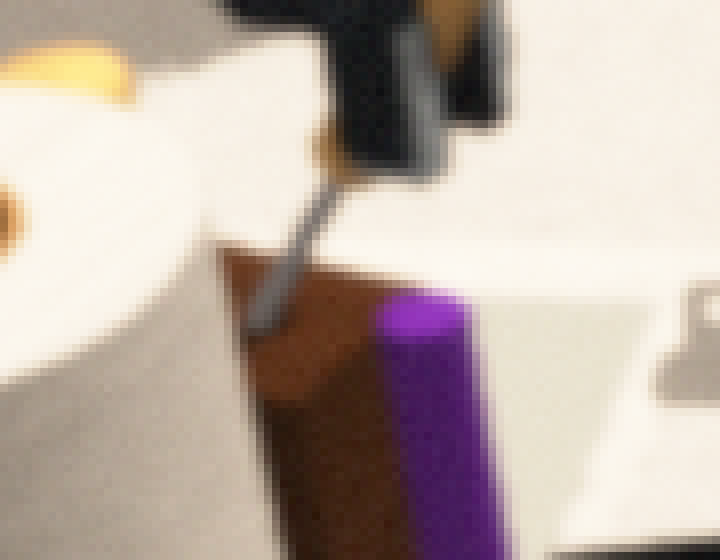

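Emit:
{"name": "move_arm", "arguments": {"increments": [{"offset":[-0.002,-0.003,-0.003],"yaw":0,"jaw":255},{"offset":[-0.003,-0.003,-0.003],"yaw":0,"jaw":255},{"offset":[-0.002,0.001,-0.003],"yaw":0,"jaw":255},{"offset":[-0.001,0.004,-0.003],"yaw":0,"jaw":255},{"offset":[0,0.006,-0.003],"yaw":0,"jaw":255},{"offset":[0,0.006,-0.003],"yaw":0,"jaw":255}]}}

```text
clock: 15.67
position: [0.4838, -0.2126, 0.1433]
ee_rot: [0.342, -0.614, 0.62, -0.348]
ft_force: [-1.5, 0.1, -0.3]
grip_width: 0.196
```

```bash
python3 go.py .4845 -.2114 .1446 -31; python3 lean.py
python3 - <<'E'
from h import *
s=manip.camera('scene')['pixels']; save('s6.png',cv2.resize(s[200:270,130:220],(720,560),interpolation=3))
E
```

```text
t 15.67 p [ 0.4838 -0.2126  0.1433] jaw -31.5 grip 0.196 F [-1.5  0.1 -0.3] j7 -0.01
offset [-0.0014 -0.0013  0.    ] yaw -0.5 tilt [ 0.011 -0.002 -1.   ]
toolx [-0.523 -0.852 -0.004]
px [315.8 364.9] [ 284  306   68  122 6221] end [-0.0189 -0.0365 -0.    ] [-0.0193 -0.037  -0.    ] n [-0.563 -0.827  0.006] lean 34.3 tip tool [ 0.0567  0.0746 -0.0008] tip world [ 0.4543 -0.2607  0.0684]
```

Emit:
{"name": "move_arm", "arguments": {"increments": [{"offset":[0.0086,-0.0047,0],"yaw":0,"jaw":255},{"offset":[0.0184,-0.0084,0],"yaw":0,"jaw":255},{"offset":[0.027,-0.0095,0],"yaw":0,"jaw":255},{"offset":[0.035,-0.009,0],"yaw":0,"jaw":255},{"offset":[0.0415,-0.0075,0],"yaw":0,"jaw":255},{"offset":[0.048,-0.0046,0],"yaw":0,"jaw":255},{"offset":[0.052,-0.002,0],"yaw":0,"jaw":255},{"offset":[0.055,0,0],"yaw":0,"jaw":255},{"offset":[0.055,0,0],"yaw":0,"jaw":255}]}}

```text
clock: 16.52
position: [0.4547, -0.2597, 0.1431]
ee_rot: [0.342, -0.615, 0.62, -0.348]
ft_force: [2.6, 2.0, -0.8]
grip_width: 0.2
```

```bash
sed -i 's/m\[:290\]=0/m[:290]=0; m[420:]=0/' lean.py; python3 go.py .4555 -.26 .1446 -31; python3 lean.py
python3 - <<'E'
from h import *
s=manip.camera('scene')['pixels']; P=pose(); w=manip.camera('wrist')['pixels']
save('s7.png',np.hstack([cv2.resize(s[190:260,120:210],(450,350),interpolation=3),cv2.resize(w[280:480,220:420],(350,350))]))
E
```

```text
t 16.52 p [ 0.4547 -0.2597  0.1431] jaw -31.6 grip 0.2 F [ 2.6  2.  -0.8] j7 0.1
offset [-0.0001 -0.0015  0.0008] yaw -0.6 tilt [ 0.011 -0.002 -1.   ]
toolx [-0.524 -0.852 -0.004]
px [316.7 360.1] [ 272  290   81  130 7245] end [-0.0081 -0.0348  0.0001] [-0.0099 -0.0394 -0.0001] n [-0.979 -0.202  0.016] lean 78.4 tip tool [ 0.1223 -0.0122 -0.0023] tip world [ 0.3886 -0.3627  0.1547]
```

View pics/s7.png

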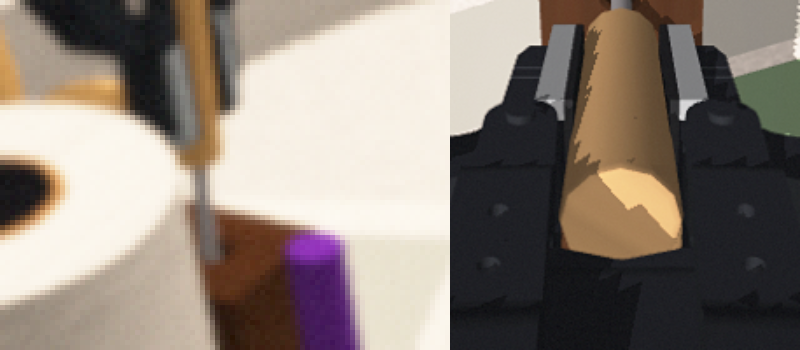

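Run:
```python
from h import *
P=pose(); c=manip.camera('wrist'); C=cloud(c,P); p,r,_=P; T=r.inv().apply((C-p).reshape(-1,3)).reshape(480,640,3)
for v in range(284,425,10): print(v,T[v,316].round(4),T[v,322].round(4))
s=manip.camera('scene')
for z in (.095,.1,.105,.11,.115,.12): print(z,atz(s,(160,223),z))
```

```text
284 [-0.001   0.0481 -0.0008] [0.0003 0.0515 0.0021]
294 [-0.009   0.0173 -0.0007] [-0.009   0.0173  0.0017]
304 [-0.0102  0.0051 -0.0006] [-0.0099  0.0058  0.0016]
314 [-0.0111 -0.005  -0.0006] [-0.0109 -0.0045  0.0015]
324 [-0.012  -0.0139 -0.0005] [-0.011  -0.012   0.0014]
334 [-0.012  -0.0204 -0.0005] [-0.0118 -0.0201  0.0013]
344 [-0.0123 -0.0268 -0.0005] [-0.0122 -0.0267  0.0012]
354 [-0.0131 -0.0333 -0.0004] [-0.0115 -0.0309  0.0012]
364 [-0.0134 -0.0387 -0.0004] [-0.0132 -0.0383  0.0011]
374 [-0.0137 -0.0435 -0.0004] [-0.0137 -0.0434  0.0011]
384 [-0.0113 -0.0441 -0.0004] [-0.012  -0.0451  0.0011]
394 [-0.0087 -0.0446 -0.0004] [-0.0091 -0.045   0.0011]
404 [-0.0057 -0.0445 -0.0004] [-0.005  -0.0437  0.0011]
414 [-0.0031 -0.045  -0.0004] [-0.0024 -0.0442  0.0011]
424 [-0.0003 -0.0453 -0.0004] [ 0.0003 -0.0447  0.0011]
0.095 [ 0.43012769 -0.26263502  0.095     ]
0.1 [ 0.43868169 -0.26121246  0.1       ]
0.105 [ 0.4472357  -0.25978991  0.105     ]
0.11 [ 0.4557897  -0.25836735  0.11      ]
0.115 [ 0.4643437  -0.25694479  0.115     ]
0.12 [ 0.4728977  -0.25552223  0.12      ]
```

Emit:
{"name": "move_arm", "arguments": {"increments": [{"offset":[0.001,0.006,0],"yaw":0,"jaw":255},{"offset":[0.001,0.012,0],"yaw":0,"jaw":255},{"offset":[0.001,0.018,0],"yaw":0,"jaw":255},{"offset":[0.001,0.024,0],"yaw":0,"jaw":255},{"offset":[0.001,0.03,0],"yaw":0,"jaw":255},{"offset":[0.001,0.036,0],"yaw":0,"jaw":255},{"offset":[0.001,0.036,0],"yaw":0,"jaw":255}]}}

```text
clock: 17.35
position: [0.4543, -0.2598, 0.1058]
ee_rot: [0.343, -0.615, 0.619, -0.348]
ft_force: [2.3, 3.1, -2.8]
grip_width: 0.197
```

```bash
python3 go.py .4555 -.26 .1446 -31
python3 - <<'E'
from h import *
P=pose(); c=manip.camera('wrist'); C=cloud(c,P); p,r,_=P; T=r.inv().apply((C-p).reshape(-1,3)).reshape(480,640,3)
for v in range(284,425,20): print(v,T[v,316].round(4))
E
```

```text
t 17.35 p [ 0.4543 -0.2598  0.1058] jaw -31.5 grip 0.197 F [ 2.3  3.1 -2.8] j7 0.15
offset [-0.0005 -0.0388  0.0014] yaw -0.5 tilt [ 0.009 -0.002 -1.   ]
toolx [-0.523 -0.852 -0.003]
284 [-0.0087  0.0286 -0.0007]
304 [-0.0102  0.0052 -0.0006]
324 [-0.0117 -0.0133 -0.0005]
344 [-0.0126 -0.0274 -0.0005]
364 [-0.0131 -0.0381 -0.0004]
384 [-0.0111 -0.0438 -0.0004]
404 [-0.0056 -0.0443 -0.0004]
424 [-0.0007 -0.0458 -0.0004]
```

Emit:
{"name": "move_arm", "arguments": {"increments": [{"offset":[0,0,0],"yaw":0,"jaw":60},{"offset":[0,0,0],"yaw":0,"jaw":60},{"offset":[0,0,0],"yaw":0,"jaw":60},{"offset":[0,0,0],"yaw":0,"jaw":60},{"offset":[0,-0.03,0],"yaw":0,"jaw":60},{"offset":[0,-0.07,0],"yaw":0,"jaw":60},{"offset":[0,-0.11,0],"yaw":0,"jaw":60},{"offset":[0,-0.145,0],"yaw":0,"jaw":60},{"offset":[0,-0.145,0],"yaw":0,"jaw":60}]}}

```text
clock: 18.15
position: [0.455, -0.2617, 0.2577]
ee_rot: [0.34, -0.613, 0.621, -0.35]
ft_force: [0.1, -0.1, 0.1]
grip_width: 0.768
```

```bash
python3 go.py .4164 .2627 .25 32
python3 - <<'E'
from h import *
P=pose(); c=manip.camera('wrist'); C=cloud(c,P).reshape(-1,3)
for z in ((.143,.156),(.12,.14),(.09,.11)):
    Q=C[(np.linalg.norm(C[:,:2]-[.455,-.259],axis=1)<.022)&(C[:,2]>z[0])&(C[:,2]<z[1])]; print(len(Q),Q.mean(0).round(4),Q[:,2].max().round(4))
E
```

```text
t 18.15 p [ 0.455  -0.2617  0.2577] jaw -31.6 grip 0.768 F [ 0.1 -0.1  0.1] j7 -0.01
offset [-0.4264  0.005  -0.3078] yaw -63.6 tilt [ 0.018 -0.004 -1.   ]
toolx [-0.524 -0.852 -0.006]
636 [ 0.4563 -0.258   0.1495] 0.1521
150 [ 0.4586 -0.2528  0.1301] 0.14
108 [ 0.4581 -0.2532  0.1001] 0.1099
```

Emit:
{"name": "move_arm", "arguments": {"increments": [{"offset":[-0.426,0.005,-0.308],"yaw":-7,"jaw":110},{"offset":[-0.426,0.005,-0.308],"yaw":-14,"jaw":110},{"offset":[-0.426,0.005,-0.308],"yaw":-21,"jaw":110},{"offset":[-0.426,0.005,-0.308],"yaw":-28,"jaw":110},{"offset":[-0.426,0.005,-0.308],"yaw":-35,"jaw":110},{"offset":[-0.426,0.005,-0.308],"yaw":-42,"jaw":110},{"offset":[-0.426,0.005,-0.308],"yaw":-49,"jaw":110},{"offset":[-0.426,0.005,-0.308],"yaw":-56,"jaw":110},{"offset":[-0.426,0.005,-0.308],"yaw":-63,"jaw":110},{"offset":[-0.426,0.005,-0.308],"yaw":-63.6,"jaw":110}]}}

```text
clock: 19.03
position: [0.4217, 0.1576, 0.2475]
ee_rot: [-0.618, 0.335, -0.345, 0.621]
ft_force: [1.8, 0.4, -0.0]
grip_width: 0.57
```

```bash
python3 go.py .4164 .2627 .18 32
```

```text
t 19.03 p [0.4217 0.1576 0.2475] jaw 32.5 grip 0.57 F [ 1.8  0.4 -0. ] j7 0.06
offset [-0.0921  0.0672  0.0512] yaw 0.5 tilt [ 0.014 -0.003 -1.   ]
toolx [ 0.537 -0.843  0.01 ]
```

Emit:
{"name": "move_arm", "arguments": {"increments": [{"offset":[-0.04,0.01,0.02],"yaw":0.5,"jaw":110},{"offset":[-0.08,0.02,0.045],"yaw":0.5,"jaw":110},{"offset":[-0.092,0.05,0.051],"yaw":0.5,"jaw":110},{"offset":[-0.092,0.067,0.051],"yaw":0.5,"jaw":110},{"offset":[-0.092,0.067,0.051],"yaw":0.5,"jaw":110},{"offset":[-0.092,0.067,0.051],"yaw":0.5,"jaw":110}]}}

```text
clock: 19.53
position: [0.4159, 0.2613, 0.1792]
ee_rot: [-0.618, 0.338, -0.348, 0.619]
ft_force: [0.6, -0.6, 0.7]
grip_width: 0.566
```

```bash
cat > plat.py <<'E'
from h import *
from scipy.optimize import least_squares
import sys
def fit(C,c0,zr):
    m=(C[:,2]>zr[0])&(C[:,2]<zr[1]); P=C[m]; P=P[np.abs(np.linalg.norm(P[:,:2]-c0,axis=1)-.071)<.012]
    f=least_squares(lambda q:np.clip(np.abs(np.linalg.norm(P[:,:2]-q,axis=1)-.071)-.004,0,None),c0,loss='soft_l1',f_scale=.002); 
    A=np.c_[P[:,:2]-f.x,np.ones(len(P))]; n=np.linalg.lstsq(A,P[:,2],rcond=None)[0]
    print(f.x.round(4),'z rim',n[2].round(4),'tilt',n[:2].round(3),len(P))
c0=np.array([float(sys.argv[1]),float(sys.argv[2])]); z=float(sys.argv[3])
P=pose()
for n in ('wrist','top','scene'):
    c=manip.camera(n); C=cloud(c,P).reshape(-1,3)
    try: fit(C,c0,(z-.006,z+.006))
    except Exception as e: print(n,e)
E
python3 go.py .4164 .2627 .18 32; python3 plat.py .4765 .3005 .024
```

```text
t 19.53 p [0.4159 0.2613 0.1792] jaw 32.0 grip 0.566 F [ 0.6 -0.6  0.7] j7 -0.08
offset [-0.001  -0.0008  0.0012] yaw -0.0 tilt [ 0.012 -0.005 -1.   ]
toolx [ 0.529 -0.848  0.011]
[0.4759 0.301 ] z rim 0.0232 tilt [-0.005  0.002] 6345
[0.4749 0.3021] z rim 0.0232 tilt [0.002 0.   ] 727
[0.4774 0.2998] z rim 0.0228 tilt [-0.002  0.001] 867
```

Emit:
{"name": "move_arm", "arguments": {"increments": [{"offset":[-0.003,0.04,0],"yaw":0,"jaw":110},{"offset":[-0.003,0.08,0],"yaw":0,"jaw":110},{"offset":[-0.003,0.115,0],"yaw":0,"jaw":110},{"offset":[-0.003,0.135,0],"yaw":0,"jaw":110},{"offset":[-0.003,0.145,0],"yaw":0,"jaw":110},{"offset":[-0.003,0.145,0],"yaw":0,"jaw":110}], "squeeze": 60}}

```text
clock: 20.18
position: [0.4177, 0.2634, 0.0358]
ee_rot: [-0.616, 0.339, -0.349, 0.62]
ft_force: [0.1, -1.0, 0.3]
grip_width: 0.573
```

Emit:
{"name": "move_arm", "arguments": {"increments": [{"offset":[0,0,0],"yaw":0,"jaw":255},{"offset":[0,0,0],"yaw":0,"jaw":255},{"offset":[0,0,0],"yaw":0,"jaw":255},{"offset":[0,0,0],"yaw":0,"jaw":255},{"offset":[0,0,0],"yaw":0,"jaw":255},{"offset":[0,0,0],"yaw":0,"jaw":255},{"offset":[0,0,0],"yaw":0,"jaw":255},{"offset":[0,0,0],"yaw":0,"jaw":255}]}}

```text
clock: 20.85
position: [0.4182, 0.264, 0.0368]
ee_rot: [-0.616, 0.339, -0.349, 0.62]
ft_force: [-1.6, -0.2, 6.7]
grip_width: 0.058
```

```bash
python3 go.py .4164 .2627 .18 32; python3 plat.py .476 .301 .024
```

```text
t 20.85 p [0.4182 0.264  0.0368] jaw 31.9 grip 0.058 F [-1.6 -0.2  6.7] j7 0.01
offset [ 0.0015 -0.1432 -0.0004] yaw -0.1 tilt [ 0.015 -0.001 -1.   ]
toolx [ 0.528 -0.849  0.009]
[0.4783 0.2992] z rim 0.0234 tilt [0.002 0.005] 14569
[0.4774 0.3014] z rim 0.0237 tilt [0.024 0.   ] 630
[0.4803 0.2991] z rim 0.0235 tilt [0.009 0.005] 925
```

Emit:
{"name": "move_arm", "arguments": {"increments": [{"offset":[0,-0.01,0],"yaw":0,"jaw":255},{"offset":[0,-0.03,0],"yaw":0,"jaw":255},{"offset":[0,-0.06,0],"yaw":0,"jaw":255},{"offset":[0,-0.06,0],"yaw":0,"jaw":255},{"offset":[0,-0.06,0],"yaw":0,"jaw":255}]}}

```text
clock: 21.42
position: [0.418, 0.2648, 0.0986]
ee_rot: [-0.614, 0.338, -0.349, 0.621]
ft_force: [-0.6, -0.5, -2.0]
grip_width: 0.059
```

```bash
sed -i 's/(z-.006,z+.006)/(z-.012,z+.012)/' plat.py; python3 go.py .4164 .2627 .18 32; python3 plat.py .4783 .299 .087
```

```text
t 21.42 p [0.418  0.2648 0.0986] jaw 31.8 grip 0.059 F [-0.6 -0.5 -2. ] j7 -0.03
offset [ 0.0016 -0.0814 -0.0011] yaw -0.2 tilt [ 0.018  0.001 -1.   ]
toolx [ 0.528 -0.849  0.008]
[0.4783 0.2995] z rim 0.0819 tilt [-0.027 -0.086] 9615
[0.4756 0.3015] z rim 0.08 tilt [-0.067 -0.006] 453
[0.479  0.2994] z rim 0.0781 tilt [-0.07  -0.047] 631
```

Emit:
{"name": "move_arm", "arguments": {"increments": [{"offset":[0,-0.03,0],"yaw":0,"jaw":255},{"offset":[0.02,-0.06,-0.001],"yaw":3,"jaw":255},{"offset":[0.05,-0.072,-0.003],"yaw":7,"jaw":255},{"offset":[0.085,-0.072,-0.004],"yaw":11,"jaw":255},{"offset":[0.12,-0.072,-0.006],"yaw":15,"jaw":255},{"offset":[0.155,-0.072,-0.008],"yaw":19,"jaw":255},{"offset":[0.19,-0.072,-0.01],"yaw":23,"jaw":255},{"offset":[0.225,-0.072,-0.011],"yaw":27,"jaw":255},{"offset":[0.255,-0.072,-0.012],"yaw":30,"jaw":255},{"offset":[0.275,-0.072,-0.013],"yaw":30,"jaw":255}]}}

```text
clock: 22.4
position: [0.5501, 0.0198, 0.1697]
ee_rot: [-0.504, 0.489, -0.498, 0.509]
ft_force: [-0.1, 0.0, -1.9]
grip_width: 0.059
```

Emit:
{"name": "move_arm", "arguments": {"increments": [{"offset":[0,0,0],"yaw":0,"jaw":255},{"offset":[0,0,0],"yaw":0,"jaw":255},{"offset":[0,0,0],"yaw":0,"jaw":255}]}}

```text
clock: 22.65
position: [0.5493, 0.0205, 0.1687]
ee_rot: [-0.505, 0.489, -0.497, 0.508]
ft_force: [-0.8, -0.0, -2.2]
grip_width: 0.06
```

```bash
python3 go.py .552 .0245 .17 2; python3 plat.py .6215 .0245 .151
python3 - <<'E'
from h import *
t=manip.camera('top')['pixels'];s=manip.camera('scene')['pixels']
save('p1.png',np.hstack([cv2.resize(s[180:330,250:450],(480,360),interpolation=3),cv2.resize(t[130:280,265:398],(320,360),interpolation=3)]))
E
```

```text
t 22.65 p [0.5493 0.0205 0.1687] jaw 1.5 grip 0.06 F [-0.8 -0.  -2.2] j7 0.05
offset [-0.0039 -0.0013  0.0028] yaw -0.5 tilt [ 0.011 -0.004 -1.   ]
toolx [ 0.026 -1.     0.005]
[0.6207 0.0195] z rim 0.1471 tilt [-0.064  0.01 ] 18265
[0.6215 0.0245] z rim 0.0 tilt [0. 0.] 0
[0.6248 0.0227] z rim 0.1461 tilt [-0.036  0.006] 2168
```

View pics/p1.png

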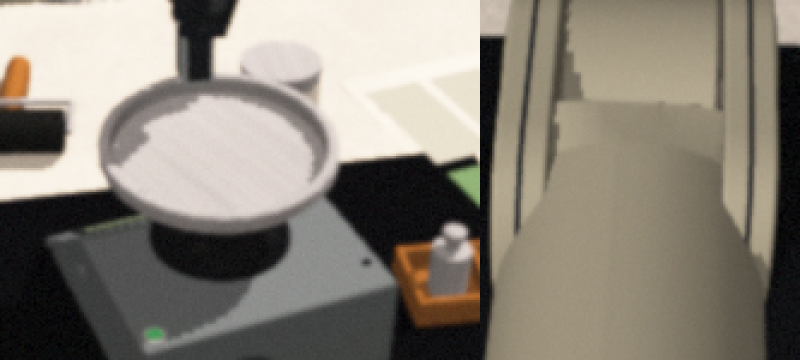

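Emit:
{"name": "move_arm", "arguments": {"increments": [{"offset":[-0.0025,0.01,0.0005],"yaw":0,"jaw":255},{"offset":[-0.0025,0.02,0.0005],"yaw":0,"jaw":255},{"offset":[-0.0025,0.028,0.0005],"yaw":0,"jaw":255},{"offset":[-0.0025,0.033,0.0005],"yaw":0,"jaw":255},{"offset":[-0.0025,0.036,0.0005],"yaw":0,"jaw":255},{"offset":[-0.0025,0.038,0.0005],"yaw":0,"jaw":255},{"offset":[-0.0025,0.038,0.0005],"yaw":0,"jaw":255}]}}

```text
clock: 23.48
position: [0.5506, 0.0232, 0.1312]
ee_rot: [-0.505, 0.489, -0.497, 0.509]
ft_force: [-0.1, 0.2, -1.6]
grip_width: 0.058
```

```bash
python3 go.py .552 .0245 .13 2; python3 plat.py .6215 .0235 .109
```

```text
t 23.48 p [0.5506 0.0232 0.1312] jaw 1.6 grip 0.058 F [-0.1  0.2 -1.6] j7 0.08
offset [-0.0013  0.0012  0.0014] yaw -0.4 tilt [ 0.013 -0.004 -1.   ]
toolx [ 0.027 -1.     0.004]
[0.6206 0.0204] z rim 0.1078 tilt [-0.076  0.003] 23216
[0.6215 0.0235] z rim 0.0 tilt [0. 0.] 0
[0.6255 0.0226] z rim 0.1078 tilt [-0.046 -0.004] 2324
```

Emit:
{"name": "move_arm", "arguments": {"increments": [{"offset":[-0.001,0.001,0],"yaw":0,"jaw":255},{"offset":[-0.001,0.002,0],"yaw":0,"jaw":255},{"offset":[-0.001,0.003,0],"yaw":0,"jaw":255},{"offset":[-0.001,0.004,0],"yaw":0,"jaw":255},{"offset":[-0.001,0.005,0],"yaw":0,"jaw":255},{"offset":[-0.001,0.005,0],"yaw":0,"jaw":255}]}}

```text
clock: 24.13
position: [0.5509, 0.0242, 0.1267]
ee_rot: [-0.504, 0.489, -0.497, 0.509]
ft_force: [-0.2, 0.0, -2.7]
grip_width: 0.058
```

```bash
python3 go.py .552 .0245 .13 2; python3 plat.py .6215 .0235 .106
```

```text
t 24.13 p [0.5509 0.0242 0.1267] jaw 1.6 grip 0.058 F [-0.2  0.  -2.7] j7 0.08
offset [-0.0002 -0.0033  0.0012] yaw -0.4 tilt [ 0.013 -0.004 -1.   ]
toolx [ 0.028 -1.     0.004]
[0.6213 0.0214] z rim 0.1039 tilt [-0.068  0.001] 22436
[0.6215 0.0235] z rim 0.0 tilt [0. 0.] 0
[0.6257 0.0232] z rim 0.1031 tilt [-0.044 -0.005] 2275
```

Emit:
{"name": "move_arm", "arguments": {"increments": [{"offset":[0,0.001,0],"yaw":0,"jaw":255},{"offset":[0,0.002,0],"yaw":0,"jaw":255},{"offset":[0,0.003,0],"yaw":0,"jaw":255},{"offset":[0,0.004,0],"yaw":0,"jaw":255},{"offset":[0,0.004,0],"yaw":0,"jaw":255}]}}

```text
clock: 24.7
position: [0.551, 0.0242, 0.1227]
ee_rot: [-0.504, 0.489, -0.497, 0.509]
ft_force: [-0.2, 0.0, -2.8]
grip_width: 0.06
```

```bash
python3 go.py .552 .0245 .13 2; python3 plat.py .6215 .0235 .103
```

```text
t 24.7 p [0.551  0.0242 0.1227] jaw 1.6 grip 0.06 F [-0.2  0.  -2.8] j7 0.08
offset [-0.0003 -0.0072  0.0011] yaw -0.4 tilt [ 0.013 -0.004 -1.   ]
toolx [ 0.028 -1.     0.004]
[0.6208 0.0209] z rim 0.101 tilt [-0.061 -0.003] 24032
[0.6215 0.0235] z rim 0.0 tilt [0. 0.] 0
[0.6257 0.0231] z rim 0.1004 tilt [-0.03  -0.006] 2287
```

Emit:
{"name": "move_arm", "arguments": {"increments": [{"offset":[0,0.001,0],"yaw":0,"jaw":255},{"offset":[0,0.002,0],"yaw":0,"jaw":255},{"offset":[0,0.003,0],"yaw":0,"jaw":255},{"offset":[0,0.003,0],"yaw":0,"jaw":255}]}}

```text
clock: 25.18
position: [0.5511, 0.0242, 0.1198]
ee_rot: [-0.504, 0.489, -0.497, 0.509]
ft_force: [-0.1, -0.6, -1.9]
grip_width: 0.06
```

```bash
python3 go.py .552 .0245 .13 2
python3 - <<'E'
from h import *
s=manip.camera('scene'); C=cloud(s).reshape(-1,3)
R=np.linalg.norm(C[:,:2]-[.6235,.0232],axis=1)
F=C[(R<.055)&(C[:,2]>.06)&(C[:,2]<.13)]; A=np.c_[F[:,:2]-[.6225,.0235],np.ones(len(F))]
for _ in range(4):
    n=np.linalg.lstsq(A,F[:,2],rcond=None)[0]; k=np.abs(A@n-F[:,2])<.004; F=F[k];A=A[k]
print('floor z',n[2],'tilt',n[:2],len(F))
P=C[(np.abs(R-.071)<.006)&(C[:,2]>.09)&(C[:,2]<.12)]
a=np.degrees(np.arctan2(P[:,1]-.0232,P[:,0]-.6235))
for b in range(-180,180,45):
    q=P[(a>=b)&(a<b+45)]; print(b,len(q),np.percentile(q[:,2],80).round(4) if len(q) else '')
E
```

```text
t 25.18 p [0.5511 0.0242 0.1198] jaw 1.6 grip 0.06 F [-0.1 -0.6 -1.9] j7 0.08
offset [-0.0002 -0.0102  0.001 ] yaw -0.4 tilt [ 0.014 -0.004 -1.   ]
toolx [ 0.028 -1.     0.004]
floor z 0.09226112170456341 tilt [-0.02855444  0.00396953] 2446
-180 266 0.1055
-135 156 0.105
-90 213 0.1034
-45 308 0.1023
0 281 0.1027
45 176 0.1039
90 270 0.1049
135 290 0.1054
```

Emit:
{"name": "move_arm", "arguments": {"increments": [{"offset":[0,0.001,0],"yaw":0,"jaw":255},{"offset":[0,0.002,0],"yaw":0,"jaw":255},{"offset":[0,0.003,0],"yaw":0,"jaw":255},{"offset":[0,0.0035,0],"yaw":0,"jaw":255},{"offset":[0,0.0035,0],"yaw":0,"jaw":255}]}}

```text
clock: 25.65
position: [0.5511, 0.0242, 0.1165]
ee_rot: [-0.504, 0.489, -0.497, 0.509]
ft_force: [-3.3, 0.7, 2.5]
grip_width: 0.062
```

```bash
cat > seat.py <<'E'
from h import *
s=manip.camera('scene'); C=cloud(s).reshape(-1,3)
R=np.linalg.norm(C[:,:2]-[.6235,.0232],axis=1)
F=C[(R<.055)&(C[:,2]>.06)&(C[:,2]<.13)]; A=np.c_[F[:,:2]-[.6225,.0235],np.ones(len(F))]
for _ in range(4):
    n=np.linalg.lstsq(A,F[:,2],rcond=None)[0]; k=np.abs(A@n-F[:,2])<.004; F=F[k];A=A[k]
print('floor z',n[2],'tilt',n[:2],len(F))
P=C[(np.abs(R-.071)<.006)&(C[:,2]>.09)&(C[:,2]<.12)]
a=np.degrees(np.arctan2(P[:,1]-.0232,P[:,0]-.6235))
print([(b,np.percentile(P[(a>=b)&(a<b+45)][:,2],80).round(4)) for b in range(-180,180,45)])
E
python3 go.py .552 .0245 .13 2; python3 seat.py;python3 plat.py .6215 .0235 .103
```

```text
t 25.65 p [0.5511 0.0242 0.1165] jaw 1.6 grip 0.062 F [-3.3  0.7  2.5] j7 0.09
offset [-0.0002 -0.0135  0.001 ] yaw -0.4 tilt [ 0.013 -0.003 -1.   ]
toolx [ 0.028 -1.     0.004]
floor z 0.09127146396788395 tilt [0.00302343 0.0014185 ] 2321
[(-180, np.float64(0.1031)), (-135, np.float64(0.1034)), (-90, np.float64(0.1035)), (-45, np.float64(0.1032)), (0, np.float64(0.1034)), (45, np.float64(0.1037)), (90, np.float64(0.1032)), (135, np.float64(0.1027))]
[0.6192 0.0214] z rim 0.0993 tilt [-0.041 -0.001] 22342
[0.6215 0.0235] z rim 0.0 tilt [0. 0.] 0
[0.6249 0.0231] z rim 0.0993 tilt [ 0.011 -0.009] 2055
```

Emit:
{"name": "move_arm", "arguments": {"increments": [{"offset":[0,0,0],"yaw":0,"jaw":120},{"offset":[0,0,0],"yaw":0,"jaw":120},{"offset":[0,0,0],"yaw":0,"jaw":120},{"offset":[0,0,0],"yaw":0,"jaw":120},{"offset":[0,0,0],"yaw":0,"jaw":120},{"offset":[0,-0.02,0],"yaw":0,"jaw":120},{"offset":[0,-0.05,0],"yaw":0,"jaw":120},{"offset":[0,-0.09,0],"yaw":0,"jaw":120},{"offset":[0,-0.1,0],"yaw":0,"jaw":120}]}}

```text
clock: 26.6
position: [0.5519, 0.0242, 0.2218]
ee_rot: [-0.502, 0.488, -0.499, 0.511]
ft_force: [0.2, -0.6, 0.2]
grip_width: 0.529
```

Emit:
{"name": "move_arm", "arguments": {"increments": [{"offset":[-0.035,0,0.01],"yaw":3,"jaw":60},{"offset":[-0.075,0,0.025],"yaw":6.6,"jaw":60},{"offset":[-0.11,0,0.035],"yaw":6.6,"jaw":60},{"offset":[-0.15,0,0.045],"yaw":6.6,"jaw":60},{"offset":[-0.185,0,0.06],"yaw":6.6,"jaw":60},{"offset":[-0.22,0,0.07],"yaw":6.6,"jaw":60},{"offset":[-0.25,0,0.08],"yaw":6.6,"jaw":60},{"offset":[-0.267,0,0.08],"yaw":6.6,"jaw":60},{"offset":[-0.267,0,0.08],"yaw":6.6,"jaw":60}]}}

```text
clock: 27.35
position: [0.6235, 0.2985, 0.2215]
ee_rot: [0.474, -0.515, 0.525, -0.483]
ft_force: [-0.6, 0.9, -0.5]
grip_width: 0.763
```

```bash
python3 go.py .628 .291 .15 -5; python3 seat.py; python3 plat.py .6225 .0235 .103
python3 - <<'E'
from h import *
P=pose(); c=manip.camera('wrist'); save('wt.png',c['pixels']); C=cloud(c,P).reshape(-1,3)
for q in ('weight_big','weight_mid','weight_small'):
    for d in manip.spot_point(c,q)[:2]: print(q,np.round(d['centre']),round(d['confidence'],2),atz(c,d['centre'],.005,P).round(4))
for zr,rr in (((.065,.085),.03),((.049,.06),.03)):
    Q=C[(np.linalg.norm(C[:,:2]-[.628,.289],axis=1)<rr)&(C[:,2]>zr[0])&(C[:,2]<zr[1])]
    (x,r)=cv2.minEnclosingCircle((Q[:,:2]*1000).astype(np.float32)); print(zr,len(Q),Q.mean(0).round(4),np.round(x,1),r)
Q=C[(C[:,0]>.57)&(C[:,0]<.69)&(C[:,1]>.1)&(C[:,1]<.35)&(C[:,2]>.0195)&(C[:,2]<.0245)]; print('tray',cv2.minAreaRect((Q[:,:2]*1000).astype(np.float32)))
E
```

```text
t 27.35 p [0.6235 0.2985 0.2215] jaw -4.7 grip 0.763 F [-0.6  0.9 -0.5] j7 -0.41
offset [0.0072 0.0715 0.0038] yaw 0.3 tilt [ 0.019 -0.001 -1.   ]
toolx [-0.082 -0.997 -0.   ]
floor z 0.09119412840318192 tilt [-0.0006089   0.00039483] 2348
[(-180, np.float64(0.1029)), (-135, np.float64(0.1032)), (-90, np.float64(0.1031)), (-45, np.float64(0.1032)), (0, np.float64(0.1031)), (45, np.float64(0.1036)), (90, np.float64(0.1032)), (135, np.float64(0.1027))]
[0.6225 0.0235] z rim 0.0 tilt [0. 0.] 0
[0.622  0.0253] z rim 0.0995 tilt [-0.006 -0.002] 1562
[0.625  0.0233] z rim 0.099 tilt [ 0.014 -0.007] 2082
weight_big [316. 212.] 0.67 [0.6283 0.2931 0.005 ]
weight_mid [320. 318.] 0.95 [0.6219 0.1884 0.005 ]
weight_mid [318. 213.] 0.63 [0.6294 0.2924 0.005 ]
weight_small [317. 266.] 0.94 [0.6242 0.2422 0.005 ]
(0.065, 0.085) 769 [0.6301 0.2959 0.076 ] [630.1 294.8] 11.447976112365723
(0.049, 0.06) 1057 [0.6301 0.299  0.0546] [630.1 294.9] 18.95168685913086
tray ((617.081787109375, 215.680419921875), (116.97840881347656, 218.33074951171875), 7.702227592468262)
```

Emit:
{"name": "move_arm", "arguments": {"increments": [{"offset":[0.003,0.04,0.0055],"yaw":0.3,"jaw":60},{"offset":[0.003,0.08,0.005],"yaw":0.3,"jaw":60},{"offset":[0.003,0.12,0.0045],"yaw":0.3,"jaw":60},{"offset":[0.003,0.15,0.004],"yaw":0.3,"jaw":60},{"offset":[0.003,0.17,0.0035],"yaw":0.3,"jaw":60},{"offset":[0.003,0.1775,0.0035],"yaw":0.3,"jaw":60},{"offset":[0.003,0.1775,0.0035],"yaw":0.3,"jaw":60},{"offset":[0.003,0.1775,0.0035],"yaw":0.3,"jaw":255},{"offset":[0.003,0.1775,0.0035],"yaw":0.3,"jaw":255},{"offset":[0.003,0.1775,0.0035],"yaw":0.3,"jaw":255}], "squeeze": 60}}

```text
clock: 28.58
position: [0.6327, 0.289, 0.0485]
ee_rot: [0.47, -0.518, 0.529, -0.482]
ft_force: [-2.3, -1.1, 4.8]
grip_width: 0.423
```

Emit:
{"name": "move_arm", "arguments": {"increments": [{"offset":[0,0,0],"yaw":0,"jaw":255},{"offset":[0,0,0],"yaw":0,"jaw":255},{"offset":[0,0,0],"yaw":0,"jaw":255}]}}

```text
clock: 28.83
position: [0.6328, 0.289, 0.0489]
ee_rot: [0.469, -0.518, 0.529, -0.482]
ft_force: [0.4, 0.7, -5.7]
grip_width: 0.424
```

```bash
python3 go.py .6301 .2949 .18 -5
```

```text
t 28.83 p [0.6328 0.289  0.0489] jaw -5.5 grip 0.424 F [ 0.4  0.7 -5.7] j7 -0.35
offset [-0.0059 -0.1311 -0.0002] yaw -0.5 tilt [ 0.023  0.001 -1.   ]
toolx [-0.095 -0.995 -0.003]
```

Emit:
{"name": "move_arm", "arguments": {"increments": [{"offset":[0,-0.02,0],"yaw":0,"jaw":255},{"offset":[0,-0.06,0],"yaw":0,"jaw":255},{"offset":[0,-0.1,0],"yaw":0,"jaw":255},{"offset":[0.02,-0.14,0.001],"yaw":0,"jaw":255},{"offset":[0.05,-0.15,0.003],"yaw":0,"jaw":255},{"offset":[0.09,-0.15,0.005],"yaw":0,"jaw":255},{"offset":[0.13,-0.15,0.008],"yaw":0,"jaw":255},{"offset":[0.17,-0.15,0.01],"yaw":0,"jaw":255},{"offset":[0.21,-0.15,0.014],"yaw":0,"jaw":255},{"offset":[0.24,-0.15,0.017],"yaw":0,"jaw":255}]}}

```text
clock: 29.67
position: [0.6228, 0.0441, 0.1988]
ee_rot: [0.469, -0.518, 0.529, -0.481]
ft_force: [0.6, -0.2, -5.5]
grip_width: 0.42
```

Emit:
{"name": "move_arm", "arguments": {"increments": [{"offset":[0.025,0,0.001],"yaw":0,"jaw":255},{"offset":[0.025,0,0.001],"yaw":0,"jaw":255},{"offset":[0.025,0,0.001],"yaw":0,"jaw":255}]}}

```text
clock: 29.92
position: [0.621, 0.0163, 0.199]
ee_rot: [0.468, -0.519, 0.531, -0.48]
ft_force: [1.0, 1.2, -5.2]
grip_width: 0.423
```

```bash
python3 go.py .622 .0186 .145 -5.5
python3 - <<'E'
from h import *
P=pose(); c=manip.camera('wrist'); C=cloud(c,P); p,r,_=P
Q=r.inv().apply(C.reshape(-1,3)-p); k=(np.abs(Q[:,2])<.012)&(np.abs(Q[:,0])<.03)&(Q[:,1]>-.04)&(Q[:,1]<-.02); print('knob tool',Q[k].mean(0),k.sum())
s=manip.camera('scene'); S=cloud(s).reshape(-1,3); k=(np.linalg.norm(S[:,:2]-[.628,.0245],axis=1)<.03)&(S[:,2]>.12); Q=S[k]
for z in np.arange(.14,.24,.005):
    q=Q[(Q[:,2]>z)&(Q[:,2]<z+.005)]
    if len(q): print(round(z,3),len(q),q.mean(0).round(4),np.ptp(q,0)[:2].round(4))
E
```

```text
t 29.92 p [0.621  0.0163 0.199 ] jaw -5.9 grip 0.423 F [ 1.   1.2 -5.2] j7 -0.01
offset [-0.0023  0.054  -0.0005] yaw -0.4 tilt [ 0.023 -0.001 -1.   ]
toolx [-0.102 -0.995 -0.002]
knob tool [-0.00822537 -0.02728763  0.00027522] 4602
0.15 1 [0.6365 0.029  0.1542] [0. 0.]
0.155 61 [0.635  0.0208 0.158 ] [0.0231 0.0355]
0.16 72 [0.6351 0.0208 0.1626] [0.0236 0.035 ]
0.165 77 [0.6347 0.0206 0.1676] [0.0251 0.0352]
0.17 74 [0.6347 0.0199 0.1724] [0.0237 0.0343]
0.175 69 [0.6351 0.0225 0.1772] [0.0234 0.0346]
0.18 45 [0.6345 0.0243 0.1828] [0.0295 0.0368]
0.185 60 [0.6384 0.0212 0.1874] [0.0307 0.0366]
0.19 71 [0.6409 0.0199 0.1928] [0.0374 0.0362]
0.195 84 [0.6423 0.0193 0.1975] [0.0375 0.036 ]
0.2 88 [0.6402 0.0205 0.203 ] [0.0378 0.036 ]
0.205 92 [0.638  0.0206 0.2067] [0.0523 0.0367]
0.21 64 [0.6468 0.0157 0.2125] [0.0519 0.021 ]
0.215 40 [0.6463 0.0141 0.2173] [0.0523 0.0211]
0.22 14 [0.6466 0.0138 0.2209] [0.051 0.018]
0.225 6 [0.6455 0.0038 0.2276] [0.0027 0.002 ]
0.23 6 [0.6452 0.0061 0.2324] [0.0028 0.0153]
0.235 22 [0.6504 0.0138 0.2375] [0.0121 0.0197]
```

Emit:
{"name": "move_arm", "arguments": {"increments": [{"offset":[-0.002,0.02,0],"yaw":0,"jaw":255},{"offset":[-0.002,0.035,0],"yaw":0,"jaw":255},{"offset":[-0.002,0.047,0],"yaw":0,"jaw":255},{"offset":[-0.002,0.054,0],"yaw":0,"jaw":255},{"offset":[-0.002,0.058,0],"yaw":0,"jaw":255},{"offset":[-0.002,0.06,0],"yaw":0,"jaw":255},{"offset":[-0.002,0.06,0],"yaw":0,"jaw":255}]}}

```text
clock: 30.6
position: [0.6229, 0.0221, 0.1387]
ee_rot: [0.469, -0.518, 0.529, -0.481]
ft_force: [0.1, 0.1, -5.9]
grip_width: 0.419
```

Emit:
{"name": "move_arm", "arguments": {"increments": [{"offset":[0,0.001,0],"yaw":0,"jaw":255},{"offset":[0,0.002,0],"yaw":0,"jaw":255},{"offset":[0,0.002,0],"yaw":0,"jaw":255}]}}

```text
clock: 30.85
position: [0.6232, 0.0221, 0.1371]
ee_rot: [0.469, -0.518, 0.529, -0.481]
ft_force: [0.6, -0.5, -5.0]
grip_width: 0.421
```

Emit:
{"name": "move_arm", "arguments": {"increments": [{"offset":[0,0.0005,0],"yaw":0,"jaw":255},{"offset":[0,0.001,0],"yaw":0,"jaw":255},{"offset":[0,0.001,0],"yaw":0,"jaw":255}]}}

```text
clock: 31.1
position: [0.6232, 0.0221, 0.1361]
ee_rot: [0.469, -0.518, 0.529, -0.481]
ft_force: [0.9, -0.2, -5.5]
grip_width: 0.425
```

```bash
python3 go.py .622 .0186 .135 -5.5; python3 seat.py
```

```text
t 31.1 p [0.6232 0.0221 0.1361] jaw -5.6 grip 0.425 F [ 0.9 -0.2 -5.5] j7 0.02
offset [ 0.0036  0.0011 -0.0009] yaw -0.1 tilt [ 0.024  0.    -1.   ]
toolx [-0.097 -0.995 -0.003]
floor z 0.09164550616787635 tilt [0.0104081  0.00986636] 1196
[(-180, np.float64(0.1028)), (-135, np.float64(0.1033)), (-90, np.float64(0.1031)), (-45, np.float64(0.1031)), (0, np.float64(0.1032)), (45, np.float64(0.1034)), (90, np.float64(0.1029)), (135, np.float64(0.1024))]
```

Emit:
{"name": "move_arm", "arguments": {"increments": [{"offset":[0.004,0,0],"yaw":0,"jaw":255},{"offset":[0.004,0.0005,0],"yaw":0,"jaw":255},{"offset":[0.004,0.001,0],"yaw":0,"jaw":255},{"offset":[0.004,0.001,0],"yaw":0,"jaw":255}]}}

```text
clock: 31.48
position: [0.6227, 0.018, 0.135]
ee_rot: [0.469, -0.518, 0.529, -0.481]
ft_force: [0.5, -0.1, -5.3]
grip_width: 0.423
```

Emit:
{"name": "move_arm", "arguments": {"increments": [{"offset":[0,0.0005,0],"yaw":0,"jaw":255},{"offset":[0,0.001,0],"yaw":0,"jaw":255},{"offset":[0,0.001,0],"yaw":0,"jaw":255}]}}

```text
clock: 31.73
position: [0.6229, 0.0181, 0.1345]
ee_rot: [0.469, -0.518, 0.529, -0.481]
ft_force: [-2.5, -0.0, 0.7]
grip_width: 0.424
```

```bash
python3 go.py .622 .0186 .135 -5.5
```

```text
t 31.73 p [0.6229 0.0181 0.1345] jaw -5.6 grip 0.424 F [-2.5 -0.   0.7] j7 0.03
offset [-0.0004 -0.0005 -0.0009] yaw -0.1 tilt [ 0.024  0.001 -1.   ]
toolx [-0.097 -0.995 -0.003]
```

Emit:
{"name": "move_arm", "arguments": {"increments": [{"offset":[0,0,0],"yaw":0,"jaw":80},{"offset":[0,0,0],"yaw":0,"jaw":80},{"offset":[0,0,0],"yaw":0,"jaw":80},{"offset":[0,0,0],"yaw":0,"jaw":80},{"offset":[0,0,0],"yaw":0,"jaw":80},{"offset":[0,-0.02,0],"yaw":0,"jaw":80},{"offset":[0,-0.05,0],"yaw":0,"jaw":80},{"offset":[0,-0.085,0],"yaw":0,"jaw":80},{"offset":[0,-0.12,0],"yaw":0,"jaw":80},{"offset":[0,-0.12,0],"yaw":0,"jaw":80}]}}

```text
clock: 32.57
position: [0.6226, 0.0174, 0.2617]
ee_rot: [0.466, -0.517, 0.531, -0.484]
ft_force: [0.7, -0.9, -0.4]
grip_width: 0.685
```

Emit:
{"name": "move_arm", "arguments": {"increments": [{"offset":[-0.04,-0.02,-0.03],"yaw":0,"jaw":80},{"offset":[-0.08,-0.02,-0.06],"yaw":0,"jaw":80},{"offset":[-0.12,-0.02,-0.1],"yaw":0,"jaw":80},{"offset":[-0.15,-0.02,-0.14],"yaw":0,"jaw":80},{"offset":[-0.18,-0.02,-0.18],"yaw":0,"jaw":80},{"offset":[-0.2,-0.02,-0.2],"yaw":0,"jaw":80},{"offset":[-0.2,-0.02,-0.2],"yaw":0,"jaw":80}]}}

```text
clock: 33.15
position: [0.4407, 0.2376, 0.2764]
ee_rot: [0.465, -0.517, 0.531, -0.485]
ft_force: [1.1, 0.7, -0.5]
grip_width: 0.686
```

```bash
python3 go.py .622 .0186 .135 -5.5; python3 seat.py; python3 plat.py .6225 .0235 .103
python3 - <<'E'
from h import *
t=manip.camera('top'); s=manip.camera('scene')
save('end.png',np.hstack([cv2.resize(s['pixels'][190:330,100:440],(500,412),interpolation=3),cv2.resize(t['pixels'][150:300,270:379],(300,412),interpolation=3)]))
for n,c in (('top',t),('scene',s)):
    C=cloud(c).reshape(-1,3)
    for zr in ((.136,.145),(.155,.167)):
        k=(np.linalg.norm(C[:,:2]-[.6235,.0245],axis=1)<.04)&(C[:,2]>zr[0])&(C[:,2]<zr[1]); print(n,zr,k.sum(),C[k].mean(0).round(4) if k.any() else '')
    k=(np.linalg.norm(C[:,:2]-[.4555,-.259],axis=1)<.022)&(C[:,2]>.14)&(C[:,2]<.16); print(n,'stylus end',k.sum(),C[k].mean(0).round(4))
E
```

```text
t 33.15 p [0.4407 0.2376 0.2764] jaw -5.6 grip 0.686 F [ 1.1  0.7 -0.5] j7 -0.69
offset [0.2013 0.1466 0.197 ] yaw -0.1 tilt [ 0.034  0.003 -0.999]
toolx [-0.097 -0.995 -0.007]
floor z 0.09213543391323951 tilt [ 0.01785573 -0.00043671] 719
[(-180, np.float64(0.1029)), (-135, np.float64(0.1033)), (-90, np.float64(0.1032)), (-45, np.float64(0.1029)), (0, np.float64(0.1032)), (45, np.float64(0.1037)), (90, np.float64(0.1028)), (135, np.float64(0.1032))]
[0.618  0.0307] z rim 0.0989 tilt [0.015 0.018] 1299
[0.6218 0.0246] z rim 0.0996 tilt [-0.006 -0.007] 1586
[0.6247 0.0236] z rim 0.0991 tilt [ 0.013 -0.005] 1858
top (0.136, 0.145) 228 [0.6195 0.0249 0.1405]
top (0.155, 0.167) 145 [0.6218 0.0251 0.1618]
top stylus end 111 [ 0.4535 -0.2577  0.1482]
scene (0.136, 0.145) 274 [0.6294 0.0224 0.1406]
scene (0.155, 0.167) 155 [0.6273 0.023  0.161 ]
scene stylus end 99 [ 0.4575 -0.2593  0.147 ]
```

View pics/end.png

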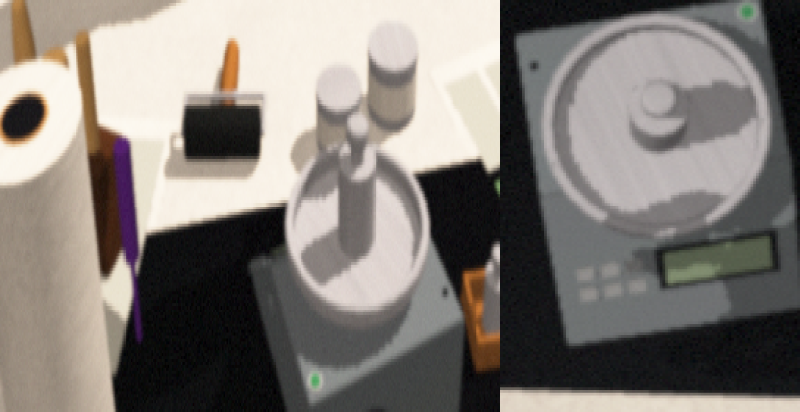

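The picture shows the platter level on the carrier, the weight upright in its middle and the stylus standing in the block. The arm is clear, so I'm handing in.

```bash
python3 -c "
from workcell import manip
print(manip.hand_in())"
```

```text
the job is handed in; nothing more can be done
None
```

The whole sequence is done and handed in at about 33 s on the clock. `hand_in` gives no verdict, so I don't know the official result.

- **Button:** The tool only points straight down, so I leaned the stylus about 34° in the grip by levering it in its own hole. I then pushed it into the well until it stopped at about 15 N along the well's axis. The first entry caught on the edge of the well and the stylus slid a few mm in the grip, so I backed off, shifted and tried again. I only inferred that the button went fully in, from that force and the depth. I did not see it spring back, because the platter now covers the well.
- **Stylus:** I levered it upright in its hole and lowered it home. The first try at re-entering the hole landed on the block top beside it, and I corrected that from a picture. At the end the handle end was at z ≈ 0.148 and within about 2 mm of where it started, which fits a seated shoulder.
- **Platter:** It drooped about 0.07 rad while carried and levelled as it touched down. Its centre is about 1–2 mm from the carrier's axis in either camera and the rim is even to about 1 mm. The last floor fit gave 0.018 rad of tilt, but the weight hides part of the floor there.
- **Largest weight:** I let go only after the force showed it was standing on the floor. It is upright, and the top and scene cameras put it within about 3 mm of the platter's centre.

One check disagreed: the last platter fit from the wrist camera was about 6–7 mm off the other two. That was a partial, far-off view, so I trusted the top and scene cameras. Nothing else showed signs of having moved, though I did not measure the bystanders again at the end.

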